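Clamp a gilt moulding in the gluing jig

TASK

Clamp the longer of the two gilt frame mouldings in the gluing jig: flip the cam lever over to free the sliding jaw, draw the jaw back, and lay the moulding right way up on the bed between jaw and fence, parallel to them and about midway along the fence, without dropping it. Then slide the jaw up so that the moulding is snug between jaw and fence, and only then flip the lever all the way back to lock it. Leave the short moulding, the jar and the round plaster mould where they are.

Things in the scene. Friction and masses are not known exactly. Their poses are not given: they have to be found in the camera images.
- jig: gluing jig, fixed to the table: a plywood bed 235 mm (x) by 180 mm (y) by 18 mm high, lying from x = -105 to +130 mm of its origin, which is on the underside. Its x axis points from the sliding jaw to the fixed fence, z up. The wooden fence, 160 mm long (y), 25 mm thick, rises 16 mm above the bed; its clamping face is at x = +105 mm.
- seat (a point): point on the bed's top (18 mm above the table) where the underside centre of the clamped moulding belongs: 20 mm in front of the fence face, midway along it; axes as the jig's
- jaw (a joint): position of the sliding jaw along the jig's x axis, m: 0 = open (110 mm gap to the fence), 0.07 = gap of 40 mm, 0.11 = touching the fence; held when the lever is locked, else slides with 2 N. The jaw is a wooden bar 150 mm long (y), 25 mm thick (x), 16 mm high, sliding on the bed; behind it an aluminium lever block 40 mm wide (y), 50 mm long, 32 mm high. Face at jig x = -5 mm + joint.
- jaw_post (a point): top centre of the steel post for pushing the jaw to and fro: 14 mm diameter, standing on the jaw bar 12.5 mm behind its face and 55 mm to the -y side of its middle, rising from 16 to 50 mm above the bed (top 68 mm above the table); axes as the jig's
- lever (a joint): angle of the cam lever on the jaw's lever block, rad: 0 = locked (leaning 34 degrees from upright to the jig's -y side), 0.6 = upright, 1.2 = fully free (leaning 34 degrees to the +y side). It turns about an axis parallel to the jig's x axis that lies 50 mm behind the jaw face, midway along y, 20 mm above the bed, and stays where it is left.
- lever_knob (a point): centre of the black ball knob, 18 mm diameter, at the end of the 10 mm thick steel lever, 70 mm from its axis; about 78 mm above the bed and 40 mm off the middle at either end of the swing and 90 mm when upright
- long_piece: the longer gilt frame moulding: 150 mm long (y), 40 mm wide at its base (x, from 0 to 16 mm high) with a ridge 26 mm wide on top (from 16 to 40 mm high); origin at the centre of its underside, z up, the two ends and the two sides alike; 0.18 kg, lying on the table
- short_piece: the shorter gilt moulding, same section, 80 mm long (y), origin at the centre of its underside; to be left alone
- jar: amber glass jar with a blue lid, 66 mm diameter, 90 mm high, origin at the centre of its underside; to be left alone
- mould: round plaster mould, 110 mm diameter, 28 mm high, origin at the centre of its underside; to be left alone
Not all that is in view belongs to the job. Leave any white look-alike of the long_piece alone.

How it is judged (in metres and radians):
On the way, in this order (a step that is already met when the one before it is completed fails the run):
1. the cam lever is flipped to free (past 0.9 rad) (value of joint lever above 0.9 rad), for 0.2 s.
2. the free jaw is drawn back to a gap of more than 50 mm (value of joint jaw below 0.06 m), for 0.1 s.
3. the long moulding lies on the bed between jaw and fence, let go (z of long_piece in the frame of seat between -0.004 and 0.004 m and x of long_piece in the frame of seat between -0.07 and 0.006 m and y of long_piece in the frame of seat between -0.05 and 0.05 m and angle between long_piece's own z axis and vertical below 0.1 rad and contact force between the fingers and long_piece below 0.1 N), for 0.1 s.
4. the jaw is slid up, lever still free, until the moulding is snug between jaw and fence (value of joint lever above 0.8 rad and value of joint jaw above 0.0665 m and x of long_piece in the frame of seat above -0.005 m), for 0.1 s.
At the end, for the whole second after the job is handed in: The long moulding lies at rest, right way up and flat on the bed (within 4 mm), parallel to the fence (within 0.07 rad), within 35 mm of the middle of the fence, with no more than 3.5 mm of slack between jaw and fence, and the lever is locked (below 0.15 rad) (value of joint lever below 0.15 rad and value of joint jaw between 0.0665 and 0.0725 m and x of long_piece in the frame of seat between -0.004 and 0.003 m and y of long_piece in the frame of seat between -0.035 and 0.035 m and z of long_piece in the frame of seat between -0.004 and 0.004 m and angle between long_piece's own z axis and vertical below 0.1 rad and angle between the y axis of long_piece and the y axis of seat, either way round below 0.07 rad and linear speed of long_piece below 0.02 m/s); the robot touches nothing.
It fails at once if the long moulding is dropped (falls free faster than 0.7 m/s) (linear speed of long_piece above 0.7 m/s and contact force between the fingers and long_piece below 0.01 N).
It fails at once if the short moulding is moved more than 20 mm (distance of short_piece from where it was at the start of the episode above 0.02 m).
It fails at once if the jar is moved more than 20 mm or tipped (distance of jar from where it was at the start of the episode above 0.02 m or angle between jar's own z axis and vertical above 0.3 rad).
It fails at once if the plaster mould is moved more than 20 mm (distance of mould from where it was at the start of the episode above 0.02 m).
It also fails if it takes over 72 s, if anything falls off the work surface, if the arm or the gripper's body presses on something with over 40 N, if the wrist force passes 120 N, or if a joint passes its speed limit or range.

ROBOT

A 6-joint arm with a two-finger parallel gripper is mounted at the origin on the work surface. World frame = base frame: x ahead of the robot, y to its left, z up, the work surface at z = 0. Lengths are in m, angles in degrees, forces in N, time in s.
With the tool pointing down it reaches from about 0.35 to 0.95 m from the base axis. Payload 17.4 kg.
Tool frame: the origin (TCP) lies midway between the tips of the shut fingers; the grasp point (between the pads) lies 19 mm behind it; z points along the fingers, y is the direction in which the jaws open and shut (so a half turn about z gives the same grasp; the last joint's range is limited). The gripper opens to 93 mm and grips with 3 to 60 N. Pads are 15 mm wide; open, the fingers measure 128 mm over their backs; the gripper's body (75 mm by 188 mm) begins 65 mm behind the grasp point.
Start: joints at [68.251, 6.646, 82.598, -0, 90.757, -2.166], TCP at [0.226, 0.636, 0.196] pointing down, gripper open.
Joint ranges: [-162.19, 162.19], [-47.58, 125.68], [4.15, 143.07], [-65.23, 245.23], [0.69, 171.88], [-170.13, 170.13]. Speed limits (degrees/s): [108.29, 108.29, 127.2, 180, 180, 180].

INTERFACE

Orientations are given as a 3x3 rotation matrix whose columns are the frame's x, y, z axes.
In Python, from rig import env gives the robot as it stands.
- The arm moves only by the tool play_rows, never from a script. Its argument "moves" is a list of rows, each an object of numbers: "x", "y", "z": the shift along the tool's x, y, z in m; "ax", "ay", "az": the turn, a rotation vector about the tool's x, y, z in degrees. In form: [{"x": .., "y": .., "z": .., "ax": .., "ay": .., "az": ..}, ...]. A call has 1 to 8 rows; each row is the pose to reach, as a shift and turn from the pose commanded when the call began, along the tool's axes at that moment; what a row does not reach only later rows make up. A row lasts 1/12 s, in which the tool goes at most 41.7 mm and 7.16 degrees, less where a joint would pass 70% of its speed; a pose out of reach is approached as far as the arm can. A call with a gripper value outside its range is refused whole. "fingers" is the opening, from 0 (shut) to 1 (fully open), set as the call begins (left out, the last holds). The fingers move at their own pace and stop on an object; "grip_force" is the grip in N (left out, the last holds). Time passes only in rows, so rows that repeat a pose let the fingers close. It gives the time, the measured TCP pose, the force and the opening at its end, in the units of the state.
- env.sense(): the state, without advancing time (a new reading comes with each control period).
- env.get_image(name): name is "side" or "top"; returns (picture, depth): 420x560x3 uint8, red, green, blue; 420x560 float32, m along the optical axis (not along the pixel's ray), 0 where there is no reading.
- env.get_calibration(name): a dict with "K" (3x3 intrinsics, pixels), "k1" (the pictures are not rectified: a ray, as slopes to the right and down, at radius r is drawn at 1 + k1 r^2 times it, then the intrinsics apply), "xyz" and "attitude" of the camera in the world. Camera axes: x right, y down, z forward; pixel columns grow to the right and rows downward; lengths in m; the calibration is good to about 2 mm. A picture is of the moment at which its call begins. get_calibration takes no time and is no camera call.
- env.sign_off(): hands the job in, once; it reports no verdict.
The state is a dict: "time_s": time; "joint_pos": joint angles; "joint_velocities": joint speeds; "effort": joint torques, N m; "tcp_pos": TCP position; "tool_rot": TCP orientation; "ft_force": force on the tool from outside, world axes, zero at the start; "wrist_torque": the same for the moment, N m; "finger_gap": finger opening in m.
Only numpy, scipy, OpenCV 4.12 (cv2) and the standard library are available. Lean on these libraries where they do the work, as an engineer would, in place of code of your own. Each camera call takes 0.05 s, during which the arm holds its last target. There are 200 camera calls.

## Working session

There is one attempt and no reset: what is moved stays moved. The work goes in short steps, Python scripts to look and compute and a tool call to move; the robot and the scene stay as the last step left them, time stands still between calls to the robot, and variables do not carry over. Pictures are saved under pics/ and viewed, about 8 in all and at most 12, crops included, and the job is handed in when it is done.

Besides the shell and the picture viewer there is one more tool, called after "Request:" as a command line: name --argument value ..., lists and objects as JSON in quotes. play_rows: Moves the arm, as the interface text tells. Its arguments: {"type":"object","properties":{"moves":{"type":"array"},"fingers":{"type":"number"},"grip_force":{"type":"number"}},"required":["moves"]}

```bash
mkdir -p pics; ls
cat > h.py <<'E'
import numpy as np, cv2
from rig import env
def cam(n):
    c=env.get_calibration(n); return c
def R_of(c): return np.array(c["attitude"],float)
def ray(c,uv):
    K=np.array(c["K"]);uv=np.atleast_2d(np.array(uv,float))
    d=(uv-[K[0,2],K[1,2]])/[K[0,0],K[1,1]]
    s=d.copy()
    for _ in range(20): s=d/(1+c["k1"]*(s**2).sum(1,keepdims=True))
    return np.c_[s,np.ones(len(s))]
def plane(c,uv,z):
    r=ray(c,uv)@R_of(c).T; o=np.array(c["xyz"]); t=(z-o[2])/r[:,2]
    return o+t[:,None]*r
def pts(c,uv,dep):
    return np.array(c["xyz"])+(ray(c,uv)*np.array(dep).reshape(-1,1))@R_of(c).T
def cloud(c,D):
    v,u=np.mgrid[:D.shape[0],:D.shape[1]]
    return pts(c,np.c_[u.ravel(),v.ravel()],D.ravel()).reshape(*D.shape,3)
def proj(c,P):
    p=(np.atleast_2d(P)-np.array(c["xyz"]))@R_of(c); s=p[:,:2]/p[:,2:]
    s=s*(1+c["k1"]*(s**2).sum(1,keepdims=True));K=np.array(c["K"])
    return s*[K[0,0],K[1,1]]+[K[0,2],K[1,2]]
E
python3 - <<'E'
from h import *
for n in("top","side"):
    I,D=env.get_image(n); np.savez(f"{n}0.npz",I=I,D=D); cv2.imwrite(f"pics/{n}0.png",I[...,::-1]); print(n,env.get_calibration(n))
print(env.sense())
E
```

```text
pics
top {'K': array([[509.39735812,   0.        , 279.19125371],
       [  0.        , 509.39735812, 213.08565356],
       [  0.        ,   0.        ,   1.        ]]), 'k1': -0.1317104971175673, 'xyz': array([0.44331071, 0.04399458, 1.34863342]), 'attitude': array([[ 0.00774635, -0.99731119,  0.07287235],
       [-0.99996706, -0.00790221, -0.00185073],
       [ 0.0024216 , -0.07285562, -0.99733956]])}
side {'K': array([[471.48319533,   0.        , 281.07436724],
       [  0.        , 471.48319533, 211.51555977],
       [  0.        ,   0.        ,   1.        ]]), 'k1': 0.021049220978076818, 'xyz': array([ 0.48331977, -0.77251804,  0.93507808]), 'attitude': array([[ 0.99815051, -0.04712285,  0.03840563],
       [-0.06052257, -0.71099642,  0.70058626],
       [-0.00570736, -0.70161494, -0.71253344]])}
{'time_s': 0.1, 'joint_pos': array([ 6.82495389e+01,  6.67130339e+00,  8.26291570e+01,  6.81096085e-04,
        9.07568235e+01, -2.16415610e+00]), 'joint_velocities': array([-0.07249003, -0.08952662, -0.08887376, -0.02608996,  0.0547682 ,
       -0.01428187]), 'effort': array([ 7.69740836e-04, -7.22886014e+01, -6.23871088e+01,  7.80827855e-02,
        2.27159407e-02, -1.31402594e-04]), 'tcp_pos': array([0.22619413, 0.63577107, 0.1958098 ]), 'tool_rot': array([[-9.42137648e-01,  3.35226053e-01, -3.81528449e-04],
       [ 3.35226267e-01,  9.42137196e-01, -9.24210003e-04],
       [ 4.96328710e-05, -9.98631395e-04, -9.99999500e-01]]), 'ft_force': array([-0.33612032, -1.01382669, -0.17300497]), 'wrist_torque': array([0.02667204, 0.05480946, 0.03994861]), 'finger_gap': 0.09310950533987711}
```

View pics/top0.png

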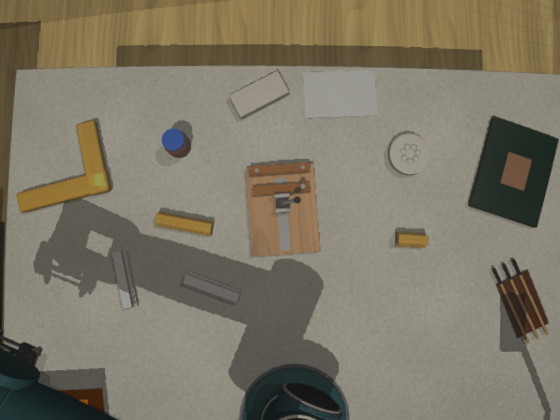

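View pics/side0.png

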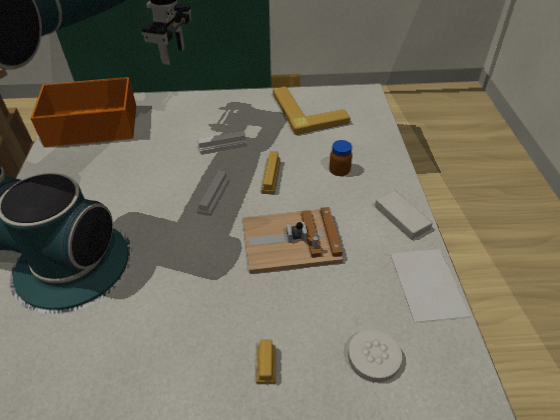

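The top view shows the jig at about (283,208) with its fence towards +x (up) and the knob at (296,200) on the -y side. The long gilt piece is at (184,223), the short one at (411,240), the jar at (175,142) and the mould at (406,154). The white look-alike is at (211,288). The side view agrees.

```bash
cat > m.py <<'E'
from h import *
def rect(c,mask,z):
    k,_=cv2.findContours(mask.astype(np.uint8),cv2.RETR_EXTERNAL,cv2.CHAIN_APPROX_NONE)
    k=max(k,key=cv2.contourArea)[:,0,:]
    w=plane(c,k,z)[:,:2]
    (cx,cy),(a,b),t=cv2.minAreaRect((w*1000).astype(np.float32)); return np.array([cx,cy,a,b,t]).round(1)
E
python3 - <<'E'
from m import *
d={n:np.load(n+"0.npz") for n in("top","side")}
boxes={"top":{"long":(150,205,220,240),"short":(388,225,436,252),"jig":(235,150,330,262)},
"side":{"long":(255,145,288,198),"short":(250,332,285,388),"jig":(235,200,350,278)}}
for n in d:
    c=cam(n);I,D=d[n]["I"],d[n]["D"];P=cloud(c,D);H=cv2.cvtColor(I,cv2.COLOR_RGB2HSV)
    for o,(a,b,e,f) in boxes[n].items():
        m=np.zeros(D.shape,bool);m[b:f,a:e]=True
        if o=="jig":
            z=P[...,2]; m&=(z>.010)&(z<.2)
            print(n,o,"outline",rect(c,m,.018))
            bed=m&(abs(z-.018)<.006);print(" bed z",np.median(z[bed]))
            hi=m&(z>.028); q=P[hi]; print(" hi",hi.sum(),[ (round(l,3),int(((q[:,2]>l)&(q[:,2]<l+.006)).sum())) for l in np.arange(.026,.12,.006)])
        else:
            m&=(H[...,1]>110)&(H[...,0]>12)&(H[...,0]<32)
            q=P[m];print(n,o,m.sum(),"z pct",np.percentile(q[:,2],[2,25,50,75,98]).round(4))
            t=m&(P[...,2]>np.percentile(q[:,2],98)-.007)&(P[...,2]<.06)
            q=P[t];print("  top pts",t.sum(),"median z",np.median(q[:,2]).round(4),"rect",np.array(cv2.minAreaRect((q[:,:2]*1000).astype(np.float32))[0]).round(1),cv2.minAreaRect((q[:,:2]*1000).astype(np.float32))[1:])
            print("  outline z0.016",rect(c,m,.016))
# enlarged crop
I=d["top"]["I"][150:262,140:330];J=d["side"]["I"][140:285,235:355]
A=cv2.resize(I[...,::-1],None,fx=4,fy=4,interpolation=cv2.INTER_CUBIC)
cv2.imwrite("pics/crop1.png",A)
E
```

```text
top long 783 z pct [0.0123 0.0227 0.0368 0.039  0.0433]
  top pts 426 median z 0.0388 rect [510.5 291.2] ((146.88746643066406, 26.08468246459961), 79.5990982055664)
  outline z0.016 [512.  294.4 152.3  36.6  79.9]
top short 409 z pct [0.013  0.0235 0.0373 0.0399 0.0442]
  top pts 208 median z 0.0398 rect [ 474.9 -305.2] ((77.49627685546875, 25.892118453979492), 86.80704498291016)
  outline z0.016 [ 473.  -308.9   83.4   36.4   86.8]
top jig outline [551.7  33.  237.4 179.6   4.6]
 bed z 0.016546980262754474
 hi 1378 [(np.float64(0.026), 444), (np.float64(0.032), 575), (np.float64(0.038), 64), (np.float64(0.044), 136), (np.float64(0.05), 61), (np.float64(0.056), 6), (np.float64(0.062), 23), (np.float64(0.068), 13), (np.float64(0.074), 7), (np.float64(0.08), 2), (np.float64(0.086), 6), (np.float64(0.092), 5), (np.float64(0.098), 19), (np.float64(0.104), 17), (np.float64(0.11), 0), (np.float64(0.116), 0)]
side long 520 z pct [0.0065 0.0216 0.0393 0.0419 0.0451]
  top pts 281 median z 0.0417 rect [512.2 288.1] ((148.20925903320312, 26.055280685424805), 79.82678985595703)
  outline z0.016 [513.5 299.8 190.2  38.7  80. ]
side short 776 z pct [0.0059 0.0215 0.0393 0.0415 0.0442]
  top pts 448 median z 0.0412 rect [ 475.2 -306.5] ((78.7294692993164, 25.797740936279297), 86.72113037109375)
  outline z0.016 [ 474.7 -302.2   95.6   38.8   86.7]
side jig outline [554.8  33.9 239.5 194.2   4.6]
 bed z 0.019248938483527933
 hi 1215 [(np.float64(0.026), 81), (np.float64(0.032), 770), (np.float64(0.038), 106), (np.float64(0.044), 74), (np.float64(0.05), 91), (np.float64(0.056), 13), (np.float64(0.062), 16), (np.float64(0.068), 16), (np.float64(0.074), 3), (np.float64(0.08), 0), (np.float64(0.086), 0), (np.float64(0.092), 4), (np.float64(0.098), 17), (np.float64(0.104), 24), (np.float64(0.11), 0), (np.float64(0.116), 0)]
```

View pics/crop1.png

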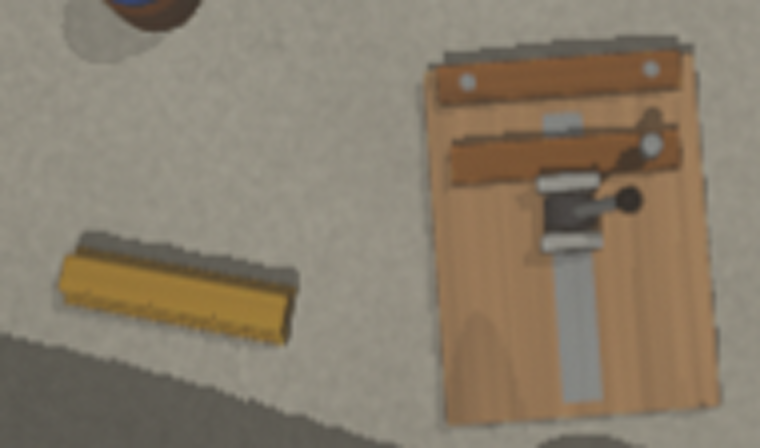

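The crop shows the fence and jaw with a gap between them, the knob at crop (628,200), the post at (652,146), and the moulding ridge up. Next I measure the jig features in the jig frame.

```bash
cat >> h.py <<'E'
YAW=np.radians(4.6); O=np.array([.5405,.0325,0])
RJ=np.array([[np.cos(YAW),-np.sin(YAW),0],[np.sin(YAW),np.cos(YAW),0],[0,0,1]])
def tojig(P): return (np.asarray(P)-O)@RJ
def fromjig(p): return O+RJ@np.array(p,float)
E
python3 - <<'E'
from h import *
for n in("top","side"):
    f=np.load(n+"0.npz");c=cam(n);P=tojig(cloud(c,f["D"]));z=P[...,2];I=f["I"].astype(int)
    box=(abs(P[...,0]-.0125)<.13)&(abs(P[...,1])<.1)
    k=box&(z>.088)&(z<.12); print(n,"knob top",k.sum(),np.median(P[k],0).round(4),P[k].max(0).round(4))
    p=box&(z>.058)&(z<.075)&(P[...,1]<-.04); print(" post",p.sum(),np.median(P[p],0).round(4))
    b=box&(z>.027)&(z<.045)
    for y0 in(-.065,-.03,.04,.06):
        q=P[b&(abs(P[...,1]-y0)<.008)];x=np.sort(q[:,0]);g=np.argmax(np.diff(x[5:-5]))+5
        print("  y",y0,"jaw x",x[2].round(4),x[g].round(4),"fence",x[g+1].round(4),x[-3].round(4),"z",np.median(q[:,2]).round(4))
E
```

```text
top knob top 44 [ 0.0235 -0.0361  0.1035] [ 0.0323 -0.0266  0.1095]
 post 22 [ 0.0616 -0.0557  0.0663]
  y -0.065 jaw x 0.0496 0.0738 fence 0.1022 0.1257 z 0.0323
  y -0.03 jaw x 0.0494 0.0733 fence 0.1023 0.1259 z 0.0325
  y 0.04 jaw x 0.0496 0.073 fence 0.1019 0.126 z 0.032
  y 0.06 jaw x 0.0506 0.0746 fence 0.102 0.127 z 0.0324
side knob top 45 [ 0.0259 -0.0396  0.104 ] [ 0.0354 -0.0307  0.1098]
 post 34 [ 0.0636 -0.0574  0.0669]
  y -0.065 jaw x 0.0525 0.0762 fence 0.1038 0.1275 z 0.0356
  y -0.03 jaw x 0.0522 0.0627 fence 0.1039 0.127 z 0.0351
  y 0.04 jaw x 0.0531 0.0766 fence 0.105 0.1282 z 0.0352
  y 0.06 jaw x 0.0517 0.0756 fence 0.1042 0.1268 z 0.0357
```

```bash
sed -i 's/O=np.array(\[.5405,.0325,0\])/O=np.array([.5387,.0317,0])/' h.py
cat > g.py <<'E'
import sys
from h import *
from scipy.spatial.transform import Rotation as R
def go(p,yaw=None):
    "print the tool-axes shift and turn to world p, tool down, tool y at yaw (deg)"
    s=env.sense();T=s["tool_rot"];d=T.T@(np.array(p)-s["tcp_pos"])
    y=YAW if yaw is None else np.radians(yaw)
    G=np.c_[[-np.sin(y),np.cos(y),0],[np.cos(y),np.sin(y),0],[0,0,-1]]
    print("shift",d.round(4),"turn",np.degrees(R.from_matrix(T.T@G).as_rotvec()).round(2))
def st():
    s=env.sense();print("t",s["time_s"].__round__(2),"jig",tojig(s["tcp_pos"]).round(4),"F",s["ft_force"].round(1),"gap",round(s["finger_gap"],4))
E
python3 -c "
from g import *
go(fromjig([.0265,-.075,.19]));st()"
```

```text
shift [-0.5518 -0.5219  0.0063] turn [-5.000e-02  3.000e-02  6.581e+01]
t 0.1 jig [-0.2631  0.6272  0.1958] F [-0.3 -1.  -0.2] gap 0.0931
```

Request:
play_rows --moves '[{"x": -0.035,"y": -0.033,"az": 7},{"x": -0.07,"y": -0.065,"az": 14},{"x": -0.1,"y": -0.095,"az": 21},{"x": -0.13,"y": -0.123,"az": 28},{"x": -0.16,"y": -0.15,"az": 35},{"x": -0.19,"y": -0.18,"az": 42},{"x": -0.22,"y": -0.208,"az": 49},{"x": -0.25,"y": -0.237,"az": 56}]' --fingers 0 --grip_force 20

```text
invalid input at $.moves[0]: expected keys x, y, z, ax, ay, az
```

```bash
python3 -c "
from g import *
go(fromjig([.0265,-.075,.19]));st()"
```

```text
shift [-0.5518 -0.5219  0.0063] turn [-5.000e-02  3.000e-02  6.581e+01]
t 0.1 jig [-0.2631  0.6272  0.1958] F [-0.3 -1.  -0.2] gap 0.0931
```

Request:
play_rows --moves '[{"x": -0.03,"y": -0.028,"z": 0,"ax": 0,"ay": 0,"az": 7},{"x": -0.06,"y": -0.056,"z": 0,"ax": 0,"ay": 0,"az": 14},{"x": -0.09,"y": -0.085,"z": 0,"ax": 0,"ay": 0,"az": 21},{"x": -0.12,"y": -0.113,"z": 0,"ax": 0,"ay": 0,"az": 28},{"x": -0.15,"y": -0.142,"z": 0,"ax": 0,"ay": 0,"az": 35},{"x": -0.18,"y": -0.17,"z": 0,"ax": 0,"ay": 0,"az": 42},{"x": -0.21,"y": -0.199,"z": 0,"ax": 0,"ay": 0,"az": 49},{"x": -0.24,"y": -0.227,"z": 0,"ax": 0,"ay": 0,"az": 56}]' --fingers 0 --grip_force 20

```text
time_s: 0.77
tcp_pos: [0.3765, 0.3397, 0.1963]
tool_rot: [[-0.243, 0.97, -0.0], [0.97, 0.243, -0.0], [-0.0, -0.0, -1.0]]
ft_force: [-0.6, 0.2, -0.3]
finger_gap: 0.0444
```

```bash
python3 -c "
from g import *
go(fromjig([.0265,-.075,.19]));st()"
```

```text
shift [-0.4165  0.0961  0.0063] turn [-0.    0.01  9.49]
t 0.77 jig [-0.137   0.32    0.1963] F [-0.6  0.2 -0.3] gap 0.0444
```

Request:
play_rows --moves '[{"x": -0.04,"y": 0.01,"z": 0,"ax": 0,"ay": 0,"az": 2},{"x": -0.08,"y": 0.02,"z": 0,"ax": 0,"ay": 0,"az": 4},{"x": -0.12,"y": 0.03,"z": 0,"ax": 0,"ay": 0,"az": 6},{"x": -0.16,"y": 0.04,"z": 0,"ax": 0,"ay": 0,"az": 8},{"x": -0.2,"y": 0.05,"z": 0,"ax": 0,"ay": 0,"az": 9.5},{"x": -0.24,"y": 0.06,"z": 0,"ax": 0,"ay": 0,"az": 9.5},{"x": -0.28,"y": 0.07,"z": 0,"ax": 0,"ay": 0,"az": 9.5},{"x": -0.32,"y": 0.08,"z": 0,"ax": 0,"ay": 0,"az": 9.5}]'

```text
time_s: 1.43
tcp_pos: [0.5339, 0.0495, 0.1964]
tool_rot: [[-0.085, 0.996, 0.0], [0.996, 0.085, 0.0], [0.0, 0.0, -1.0]]
ft_force: [-0.5, 1.4, -0.6]
finger_gap: 0.0003
```

```bash
python3 -c "
from g import *
go(fromjig([.0265,-.075,.19]));st()"
```

```text
shift [-0.0933  0.0294  0.0064] turn [ 0.01 -0.    0.3 ]
t 1.43 jig [-0.0034  0.0181  0.1964] F [-0.5  1.4 -0.6] gap 0.0003
```

Request:
play_rows --moves '[{"x": -0.035,"y": 0.012,"z": 0,"ax": 0,"ay": 0,"az": 0.3},{"x": -0.07,"y": 0.023,"z": 0,"ax": 0,"ay": 0,"az": 0.3},{"x": -0.093,"y": 0.029,"z": 0,"ax": 0,"ay": 0,"az": 0.3},{"x": -0.093,"y": 0.029,"z": 0.03,"ax": 0,"ay": 0,"az": 0.3},{"x": -0.093,"y": 0.029,"z": 0.06,"ax": 0,"ay": 0,"az": 0.3},{"x": -0.093,"y": 0.029,"z": 0.09,"ax": 0,"ay": 0,"az": 0.3},{"x": -0.093,"y": 0.029,"z": 0.107,"ax": 0,"ay": 0,"az": 0.3},{"x": -0.093,"y": 0.029,"z": 0.107,"ax": 0,"ay": 0,"az": 0.3}]'

```text
time_s: 2.1
tcp_pos: [0.5682, -0.0384, 0.085]
tool_rot: [[-0.08, 0.997, -0.006], [0.997, 0.08, 0.001], [0.001, -0.006, -1.0]]
ft_force: [-0.1, 0.4, -0.3]
finger_gap: 0.0004
```

```bash
cat > look.py <<'E'
import sys
from g import *
def look(name,p=(.53,.03,.05),w=95,h=70,views=("top","side")):
    out=[]
    for n in views:
        I,D=env.get_image(n);np.savez(f"{n}_{name}.npz",I=I,D=D);u,v=proj(cam(n),p)[0].astype(int)
        u=min(max(u,w),560-w);v=min(max(v,h),420-h)
        out.append(cv2.resize(I[v-h:v+h,u-w:u+w,::-1],None,fx=2.1*2/len(views),fy=2.1*2/len(views),interpolation=cv2.INTER_CUBIC))
    cv2.imwrite(f"pics/{name}.png",np.hstack(out))
E
python3 -c "
from look import *
st();look('c1',(.55,.03,.06));go(fromjig([.0265,.0175,.089]))"
```

```text
t 2.1 jig [ 0.0238 -0.0723  0.085 ] F [-0.1  0.4 -0.3] gap 0.0004
shift [0.09   0.0008 0.0007] turn [-0.04 -0.01  0.01]
```

View pics/c1.png

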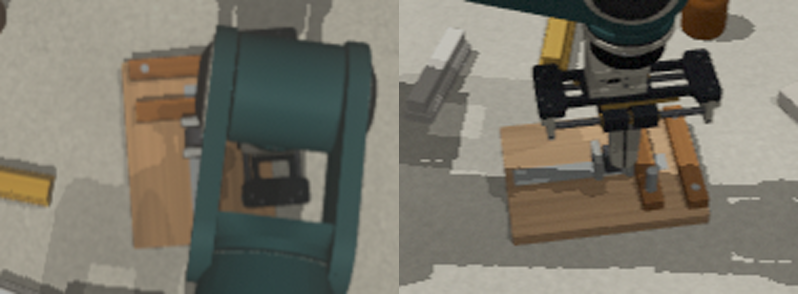

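The side view shows the shut fingers at about (625,150), in front of the lever block on its -y side and clear of the post at (652,180). I push the lever over now.

Request:
play_rows --moves '[{"x": 0.012,"y": 0,"z": 0,"ax": 0,"ay": 0,"az": 0},{"x": 0.024,"y": 0,"z": 0,"ax": 0,"ay": 0,"az": 0},{"x": 0.036,"y": 0,"z": 0,"ax": 0,"ay": 0,"az": 0},{"x": 0.048,"y": 0,"z": 0,"ax": 0,"ay": 0,"az": 0},{"x": 0.06,"y": 0,"z": 0,"ax": 0,"ay": 0,"az": 0},{"x": 0.072,"y": 0,"z": 0,"ax": 0,"ay": 0,"az": 0},{"x": 0.082,"y": 0,"z": 0,"ax": 0,"ay": 0,"az": 0},{"x": 0.09,"y": 0,"z": 0,"ax": 0,"ay": 0,"az": 0}]'

```text
time_s: 2.87
tcp_pos: [0.5629, 0.0526, 0.0895]
tool_rot: [[-0.081, 0.997, 0.0], [0.997, 0.081, 0.0], [0.0, 0.0, -1.0]]
ft_force: [0.2, 0.2, 0.5]
finger_gap: 0.0008
```

Request:
play_rows --moves '[{"x": 0.001,"y": 0,"z": 0,"ax": 0,"ay": 0,"az": 0},{"x": 0.002,"y": 0,"z": 0,"ax": 0,"ay": 0,"az": 0},{"x": 0.002,"y": 0,"z": 0,"ax": 0,"ay": 0,"az": 0}]'

```text
time_s: 3.12
tcp_pos: [0.5629, 0.0531, 0.0894]
tool_rot: [[-0.081, 0.997, -0.0], [0.997, 0.081, -0.0], [-0.0, -0.0, -1.0]]
ft_force: [-0.1, 0.4, 0.2]
finger_gap: 0.0002
```

```bash
python3 -c "
from g import *
st();go(fromjig([.0645,-.0565,.16]))"
```

```text
t 3.12 jig [0.0259 0.0194 0.0894] F [-0.1  0.4  0.2] gap 0.0002
shift [-0.0759  0.0386 -0.0706] turn [-0.01  0.    0.02]
```

Request:
play_rows --moves '[{"x": -0.01,"y": 0,"z": -0.03,"ax": 0,"ay": 0,"az": 0},{"x": -0.02,"y": 0.01,"z": -0.06,"ax": 0,"ay": 0,"az": 0},{"x": -0.045,"y": 0.025,"z": -0.07,"ax": 0,"ay": 0,"az": 0},{"x": -0.076,"y": 0.0385,"z": -0.07,"ax": 0,"ay": 0,"az": 0},{"x": -0.076,"y": 0.0385,"z": -0.07,"ax": 0,"ay": 0,"az": 0}]' --fingers 0.45

```text
time_s: 3.53
tcp_pos: [0.6093, -0.0238, 0.1601]
tool_rot: [[-0.078, 0.997, 0.001], [0.997, 0.078, -0.001], [-0.001, 0.001, -1.0]]
ft_force: [-0.0, 0.3, -0.4]
finger_gap: 0.0292
```

```bash
python3 -c "
from look import *
st();look('c2',(.55,.03,.06))
for n in('top','side'):
    f=np.load(n+'_c2.npz');P=tojig(cloud(cam(n),f['D']));z=P[...,2];I=f['I'].astype(int).sum(2)
    k=(abs(P[...,0]-.025)<.03)&(abs(P[...,1]-.035)<.03)&(z>.085)&(z<.115);print(n,'knob',k.sum(),P[k].max(0) if k.any() else 0, np.median(P[k],0))
    p=(abs(P[...,0]-.0645)<.012)&(abs(P[...,1]+.055)<.012)&(z>.058)&(z<.075);print(' post',p.sum(),np.median(P[p],0))
go(fromjig([.0645,-.0555,.046]))"
```

```text
t 3.53 jig [ 0.066  -0.061   0.1601] F [-0.   0.3 -0.4] gap 0.0292
top knob 0 0 [nan nan nan]
 post 0 [nan nan nan]
side knob 0 0 [nan nan nan]
 post 35 [ 0.06549671 -0.0563642   0.0673794 ]
shift [0.0024 0.0002 0.113 ] turn [-0.04 -0.01 -0.12]
  return _methods._mean(a, axis=axis, dtype=dtype,
  ret = um.true_divide(
```

View pics/c2.png

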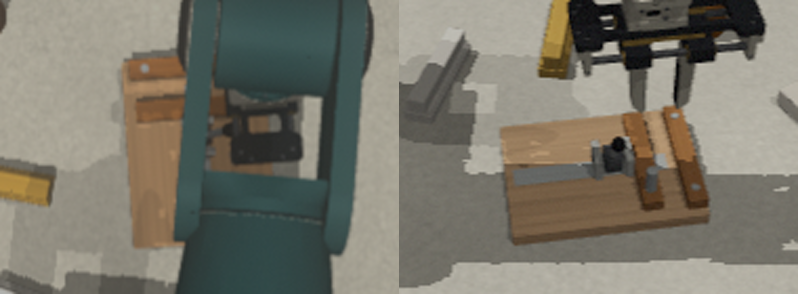

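The side view shows the knob at about crop (618,144) and the post at (652,180), with the open fingers above. I work out the lever angle from the knob's ray.

```bash
python3 -c "
from look import *
c=cam('side');u,v=proj(c,(.55,.03,.06))[0].astype(int)
o=tojig(np.array(c['xyz']))
for px in ([u-95+(618-399)/2.1,v-70+144/2.1],[299,227]):
    r=(ray(c,[px])@R_of(c).T@RJ)[0]; q=o+r*(.0265-o[0])/r[0]
    print(px,'plane x:',q)
    for y in(-.04,-.02,0,.02,.034,.04): print(y,(o+r*(y-o[1])/r[1]).round(4))
for a in(0,.6,.9,1.1,1.2):
    print(a,proj(c,fromjig([.0265,.07*np.sin(a-.6),.038+.07*np.cos(a-.6)])))
"
```

```text
[np.float64(299.2857142857143), np.float64(225.57142857142856)] plane x: [ 0.0265     -0.04276164  0.10749564]
-0.04 [ 0.027  -0.04    0.1045]
-0.02 [ 0.0309 -0.02    0.0825]
0 [0.0348 0.     0.0606]
0.02 [0.0387 0.02   0.0386]
0.034 [0.0414 0.034  0.0233]
0.04 [0.0425 0.04   0.0167]
[299, 227] plane x: [ 0.0265     -0.03972657  0.09919988]
-0.04 [ 0.0264 -0.04    0.0995]
-0.02 [ 0.0303 -0.02    0.0774]
0 [0.0342 0.     0.0554]
0.02 [0.038  0.02   0.0333]
0.034 [0.0407 0.034  0.0178]
0.04 [0.0419 0.04   0.0112]
0 [[298.95578186 227.90160511]]
0.6 [[296.37646729 212.79014306]]
0.9 [[295.00083003 207.79653228]]
1.1 [[294.14470036 205.74862871]]
1.2 [[293.748201   205.13380347]]
```

```bash
python3 -c "
from look import *
ims=[]
for f in('side0','side_c1','side_c2'):
    I=np.load(f+'.npz')['I'];ims.append(cv2.resize(I[175:260,265:330,::-1],None,fx=4,fy=4,interpolation=cv2.INTER_CUBIC))
cv2.imwrite('pics/z.png',np.hstack(ims))
c=cam('side');print(proj(c,[[.568,-.0384,.085],[.5682,-.0384,.169],[.5629,.0531,.0894]]))
print(env.sense()['time_s'])
"
```

```text
[[299.94161612 241.10304504]
 [300.87779657 216.63069885]
 [294.72920489 212.54246812]]
3.6333
```

View pics/z.png

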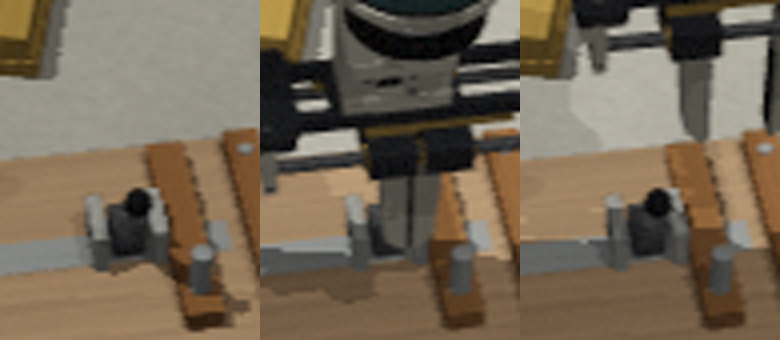

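The zooms show the knob unmoved at about (299,226). My guess is that it wedged through the seam between the shut fingers, since the end forces were near zero. I'll retry with a single finger face squared on the knob and a higher grip force.

Request:
play_rows --moves '[{"x": -0.008,"y": -0.02,"z": 0,"ax": 0,"ay": 0,"az": 0},{"x": -0.015,"y": -0.048,"z": 0,"ax": 0,"ay": 0,"az": 0},{"x": -0.015,"y": -0.048,"z": 0,"ax": 0,"ay": 0,"az": 0},{"x": -0.015,"y": -0.048,"z": 0.03,"ax": 0,"ay": 0,"az": 0},{"x": -0.015,"y": -0.048,"z": 0.06,"ax": 0,"ay": 0,"az": 0},{"x": -0.015,"y": -0.048,"z": 0.08,"ax": 0,"ay": 0,"az": 0},{"x": -0.015,"y": -0.048,"z": 0.08,"ax": 0,"ay": 0,"az": 0}]' --fingers 0 --grip_force 60

```text
time_s: 4.22
tcp_pos: [0.5584, -0.0375, 0.075]
tool_rot: [[-0.081, 0.997, -0.006], [0.997, 0.081, 0.001], [0.001, -0.006, -1.0]]
ft_force: [-1.0, 0.4, -0.2]
finger_gap: 0.0017
```

Request:
play_rows --moves '[{"x": 0.01,"y": 0,"z": 0,"ax": 0,"ay": 0,"az": 0},{"x": 0.02,"y": 0,"z": 0,"ax": 0,"ay": 0,"az": 0},{"x": 0.028,"y": 0,"z": 0,"ax": 0,"ay": 0,"az": 0},{"x": 0.036,"y": 0,"z": 0,"ax": 0,"ay": 0,"az": 0}]'

```text
time_s: 4.55
tcp_pos: [0.5602, -0.0032, 0.0847]
tool_rot: [[-0.081, 0.997, 0.007], [0.997, 0.081, -0.005], [-0.005, 0.007, -1.0]]
ft_force: [-7.3, -28.2, 54.3]
finger_gap: 0.0007
```

```bash
python3 -c "
from g import *
st()"
```

```text
t 4.55 jig [ 0.0186 -0.0365  0.0847] F [ -7.3 -28.2  54.3] gap 0.0007
```

```bash
python3 -c "
from look import *
I,D=env.get_image('side');st()
np.savez('side_c3.npz',I=I,D=D)
cv2.imwrite('pics/c3.png',cv2.resize(I[160:270,250:350,::-1],None,fx=5,fy=5,interpolation=cv2.INTER_CUBIC))
c=cam('side')
print(proj(c,[fromjig([.0265,.07*np.sin(a-.6),.038+.07*np.cos(a-.6)]) for a in(0,.3,.6,1.2)]))
"
```

```text
t 4.6 jig [ 0.0192 -0.0355  0.0855] F [  0.6 -11.2  33.7] gap 0.0001
[[298.95578186 227.90160511]
 [297.74195188 219.71051675]
 [296.37646729 212.79014306]
 [293.748201   205.13380347]]
```

View pics/c3.png

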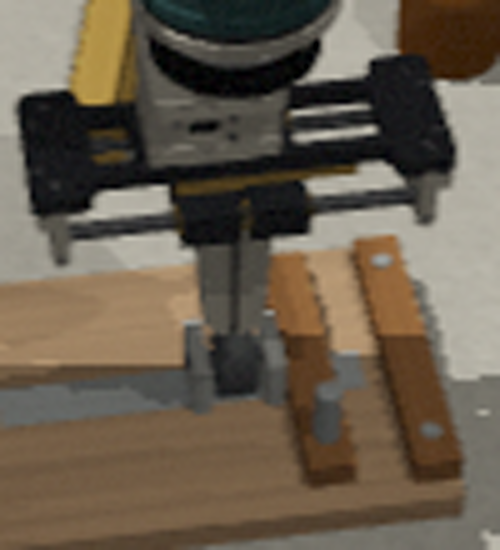

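The fingers are partly riding up over the knob (upward force 54 N), so the tip was too high. I back off, lower the tip so that it engages the rod too, and follow the arc.

Request:
play_rows --moves '[{"x": -0.02,"y": 0,"z": 0,"ax": 0,"ay": 0,"az": 0},{"x": -0.04,"y": 0,"z": 0,"ax": 0,"ay": 0,"az": 0},{"x": -0.04,"y": 0,"z": 0,"ax": 0,"ay": 0,"az": 0},{"x": -0.04,"y": 0,"z": 0.01,"ax": 0,"ay": 0,"az": 0},{"x": -0.04,"y": 0,"z": 0.017,"ax": 0,"ay": 0,"az": 0},{"x": -0.04,"y": 0,"z": 0.017,"ax": 0,"ay": 0,"az": 0}]'

```text
time_s: 5.1
tcp_pos: [0.5603, -0.0413, 0.0606]
tool_rot: [[-0.081, 0.997, -0.002], [0.997, 0.081, 0.0], [0.001, -0.002, -1.0]]
ft_force: [0.1, -0.3, -1.4]
finger_gap: 0.0005
```

```bash
python3 -c "
from look import *
st();I,D=env.get_image('side')
cv2.imwrite('pics/c4.png',cv2.resize(I[160:270,250:350,::-1],None,fx=5,fy=5,interpolation=cv2.INTER_CUBIC))
go(fromjig([.0185,-.05,.067]))"
```

```text
t 5.1 jig [ 0.0157 -0.0744  0.0606] F [ 0.1 -0.3 -1.4] gap 0.0005
shift [ 0.0246  0.0027 -0.0057] turn [-0.09 -0.03  0.06]
```

View pics/c4.png

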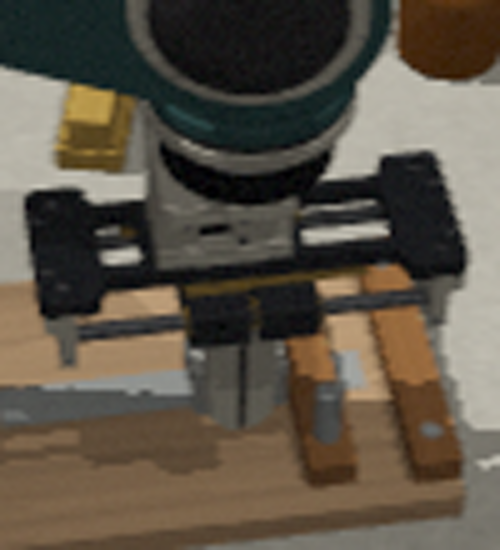

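The fingers now hang beside the lever at tip height 0.061, clear of the post.

Request:
play_rows --moves '[{"x": 0.012,"y": 0.002,"z": -0.002,"ax": 0,"ay": 0,"az": 0},{"x": 0.022,"y": 0.002,"z": -0.002,"ax": 0,"ay": 0,"az": 0},{"x": 0.03,"y": 0.002,"z": -0.004,"ax": 0,"ay": 0,"az": 0},{"x": 0.038,"y": 0.002,"z": -0.008,"ax": 0,"ay": 0,"az": 0},{"x": 0.046,"y": 0.002,"z": -0.011,"ax": 0,"ay": 0,"az": 0},{"x": 0.054,"y": 0.002,"z": -0.014,"ax": 0,"ay": 0,"az": 0}]'

```text
time_s: 5.65
tcp_pos: [0.5587, 0.0126, 0.0769]
tool_rot: [[-0.081, 0.997, 0.0], [0.997, 0.081, -0.0], [-0.0, 0.0, -1.0]]
ft_force: [0.5, -1.2, -1.2]
finger_gap: 0.0007
```

```bash
python3 -c "
from g import *
st()"
```

```text
t 5.65 jig [ 0.0184 -0.0206  0.0769] F [ 0.5 -1.2 -1.2] gap 0.0007
```

Request:
play_rows --moves '[{"x": 0.008,"y": 0,"z": 0,"ax": 0,"ay": 0,"az": 0},{"x": 0.016,"y": 0,"z": 0,"ax": 0,"ay": 0,"az": 0},{"x": 0.024,"y": 0,"z": -0.001,"ax": 0,"ay": 0,"az": 0},{"x": 0.031,"y": 0,"z": -0.002,"ax": 0,"ay": 0,"az": 0},{"x": 0.031,"y": 0,"z": -0.002,"ax": 0,"ay": 0,"az": 0}]'

```text
time_s: 6.07
tcp_pos: [0.5561, 0.0438, 0.0785]
tool_rot: [[-0.081, 0.997, -0.0], [0.997, 0.081, 0.0], [0.0, -0.0, -1.0]]
ft_force: [-0.2, -0.4, -0.0]
finger_gap: -0.0
```

```bash
cat > lev.py <<'E'
from look import *
st()
for n in("side","top"):
    I,D=env.get_image(n);np.savez(n+"_l.npz",I=I,D=D);P=tojig(cloud(cam(n),D));c=cam(n)
    m=(D>0)&(P[...,2]>.056)&(P[...,2]<.118)&(abs(P[...,1])<.06)&(P[...,0]>-.1)&(P[...,0]<.12)&(I.max(2)<60)
    k,l,s,q=cv2.connectedComponentsWithStats(m.astype(np.uint8))
    for i in range(1,k):
        if s[i,4]>4: print(n,s[i,4],q[i].round(1),np.median(P[l==i],0).round(4))
    m=(D>0)&(P[...,2]>.058)&(P[...,2]<.075)&(abs(P[...,1]+.056)<.012)&(P[...,0]>-.06)&(P[...,0]<.1)
    print(n,"post",m.sum(),np.median(P[m],0).round(4) if m.any() else "")
E
python3 lev.py
```

```text
t 6.07 jig [0.0183 0.0107 0.0785] F [-0.2 -0.4 -0. ] gap -0.0
side 5 [293. 211.] [0.0188 0.0046 0.1127]
side post 35 [ 0.0657 -0.0557  0.0669]
top post 0
```

Request:
play_rows --moves '[{"x": -0.015,"y": 0,"z": 0,"ax": 0,"ay": 0,"az": 0},{"x": -0.03,"y": 0,"z": -0.03,"ax": 0,"ay": 0,"az": 0},{"x": -0.045,"y": 0.02,"z": -0.06,"ax": 0,"ay": 0,"az": 0},{"x": -0.067,"y": 0.047,"z": -0.08,"ax": 0,"ay": 0,"az": 0},{"x": -0.067,"y": 0.047,"z": -0.08,"ax": 0,"ay": 0,"az": 0},{"x": -0.067,"y": 0.047,"z": -0.08,"ax": 0,"ay": 0,"az": 0}]' --fingers 0.45

```text
time_s: 6.67
tcp_pos: [0.6095, -0.0215, 0.159]
tool_rot: [[-0.079, 0.997, 0.001], [0.997, 0.079, 0.0], [-0.0, 0.001, -1.0]]
ft_force: [-0.7, 0.8, -1.2]
finger_gap: 0.0359
```

```bash
python3 lev.py; python3 -c "
from look import *
f=np.load('side_l.npz')
cv2.imwrite('pics/c5.png',cv2.resize(f['I'][160:270,250:350,::-1],None,fx=5,fy=5,interpolation=cv2.INTER_CUBIC))
go(fromjig([.065,-.0555,.046]))"
```

```text
t 6.67 jig [ 0.0663 -0.0588  0.159 ] F [-0.7  0.8 -1.2] gap 0.0359
side 28 [295.  205.8] [0.0268 0.0237 0.1096]
side post 35 [ 0.0659 -0.056   0.066 ]
top 18 [270.7 201. ] [0.0269 0.0284 0.1093]
top post 0 
shift [0.0019 0.0005 0.1113] turn [-0.09 -0.02 -0.01]
```

View pics/c5.png

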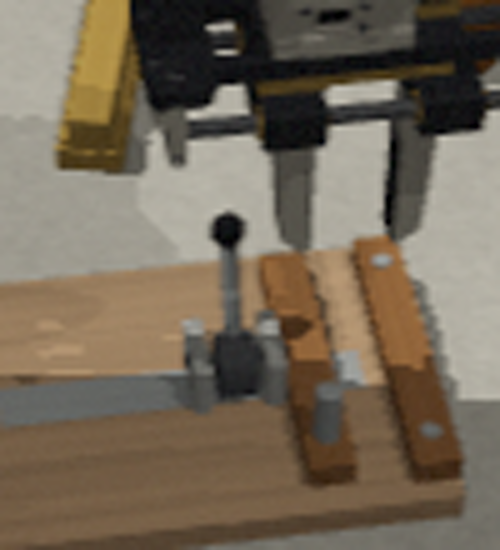

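The lever now leans to +y, with the knob at full-image (295,206), about 1.05 rad, so it is free. Now I straddle the post and draw the jaw back.

Request:
play_rows --moves '[{"x": 0.002,"y": 0,"z": 0.03,"ax": 0,"ay": 0,"az": 0},{"x": 0.002,"y": 0,"z": 0.06,"ax": 0,"ay": 0,"az": 0},{"x": 0.002,"y": 0,"z": 0.09,"ax": 0,"ay": 0,"az": 0},{"x": 0.002,"y": 0,"z": 0.11,"ax": 0,"ay": 0,"az": 0},{"x": 0.002,"y": 0,"z": 0.11,"ax": 0,"ay": 0,"az": 0}]'

```text
time_s: 7.18
tcp_pos: [0.6049, -0.0177, 0.0429]
tool_rot: [[-0.081, 0.997, -0.008], [0.997, 0.081, 0.001], [0.001, -0.007, -1.0]]
ft_force: [0.1, -0.8, -1.1]
finger_gap: 0.0419
```

```bash
python3 -c "
from g import *
st()"
```

```text
t 7.18 jig [ 0.062  -0.0545  0.0429] F [ 0.1 -0.8 -1.1] gap 0.0419
```

Request:
play_rows --moves '[{"x": 0,"y": -0.01,"z": 0,"ax": 0,"ay": 0,"az": 0},{"x": 0,"y": -0.02,"z": 0,"ax": 0,"ay": 0,"az": 0},{"x": 0,"y": -0.032,"z": 0,"ax": 0,"ay": 0,"az": 0},{"x": 0,"y": -0.044,"z": 0,"ax": 0,"ay": 0,"az": 0},{"x": 0,"y": -0.056,"z": 0,"ax": 0,"ay": 0,"az": 0},{"x": 0,"y": -0.068,"z": 0,"ax": 0,"ay": 0,"az": 0},{"x": 0,"y": -0.08,"z": 0,"ax": 0,"ay": 0,"az": 0},{"x": 0,"y": -0.086,"z": 0,"ax": 0,"ay": 0,"az": 0}]'

```text
time_s: 7.85
tcp_pos: [0.5215, -0.0254, 0.0502]
tool_rot: [[-0.08, 0.997, 0.002], [0.997, 0.08, -0.0], [-0.0, 0.002, -1.0]]
ft_force: [-0.6, -0.0, -0.4]
finger_gap: 0.0422
```

Request:
play_rows --moves '[{"x": 0,"y": 0.003,"z": 0,"ax": 0,"ay": 0,"az": 0},{"x": 0,"y": 0.003,"z": -0.04,"ax": 0,"ay": 0,"az": 0},{"x": 0,"y": 0.003,"z": -0.08,"ax": 0,"ay": 0,"az": 0},{"x": 0,"y": 0.003,"z": -0.12,"ax": 0,"ay": 0,"az": 0},{"x": 0,"y": 0.003,"z": -0.15,"ax": 0,"ay": 0,"az": 0}]'

```text
time_s: 8.27
tcp_pos: [0.5263, -0.025, 0.2029]
tool_rot: [[-0.081, 0.997, 0.004], [0.997, 0.081, -0.0], [-0.001, 0.004, -1.0]]
ft_force: [0.6, -0.4, 0.5]
finger_gap: 0.0418
```

```bash
python3 lev.py;python3 -c "
from g import *
go([.511,.290,.17],-10.3)"
```

```text
t 8.27 jig [-0.0169 -0.0556  0.2029] F [ 0.6 -0.4  0.5] gap 0.0418
side 28 [295.  205.8] [0.0269 0.0236 0.109 ]
side post 36 [ 0.0659 -0.0574  0.0671]
top 18 [270.7 201. ] [0.0272 0.0284 0.1084]
top post 0 
shift [0.3155 0.0084 0.0347] turn [ 0.51  0.02 14.92]
```

```bash
python3 -c "
from look import *
c=cam('side')
print('c4',proj(c,fromjig([.0157,-.0744,.0606])),'seen ~298,245')
for s in(-1,1):print('c5',proj(c,fromjig([.0663+s*.022,-.0588,.159])),'seen (309,209),(331,207)')
for n in('top','side'):
    f=np.load(n+'_l.npz');P=tojig(cloud(cam(n),f['D']));z=P[...,2]
    m=(f['D']>0)&(z>.06)&(abs(P[...,0]+.017)<.06)&(abs(P[...,1]+.056)<.05)&(z<.4)
    for h in np.arange(.06,.4,.02):
        q=P[m&(z>=h)&(z<h+.02)]
        if len(q)>5:print(n,round(h,2),len(q),q.min(0).round(3),q.max(0).round(3))
"
```

```text
c4 [[296.64257289 248.77724579]] seen ~298,245
c5 [[308.59764433 214.54253214]] seen (309,209),(331,207)
c5 [[327.41282656 212.54441893]] seen (309,209),(331,207)
top 0.32 108 [-0.075 -0.092  0.32 ] [-0.052 -0.021  0.34 ]
top 0.34 102 [-0.077 -0.08   0.342] [-0.058 -0.034  0.359]
side 0.22 56 [-0.051 -0.069  0.226] [ 0.019 -0.052  0.24 ]
side 0.24 106 [-0.052 -0.068  0.24 ] [ 0.019 -0.051  0.26 ]
side 0.26 119 [-0.053 -0.068  0.26 ] [ 0.021 -0.053  0.28 ]
side 0.28 84 [-0.053 -0.068  0.28 ] [ 0.022 -0.049  0.298]
side 0.3 63 [-0.066 -0.094  0.3  ] [ 0.033 -0.052  0.32 ]
side 0.32 627 [-0.077 -0.096  0.32 ] [ 0.043 -0.027  0.34 ]
side 0.34 648 [-0.077 -0.083  0.34 ] [ 0.043 -0.033  0.36 ]
side 0.36 267 [-0.057 -0.08   0.36 ] [ 0.001 -0.046  0.379]
side 0.38 160 [-0.057 -0.095  0.381] [-0.001 -0.03   0.4  ]
```

```bash
python3 -c "
from look import *
def tip(f,x,y,z0):
    f=np.load(f);P=tojig(cloud(cam('side'),f['D']));I=f['I'].astype(int)
    grey=(I.max(2)-I.min(2)<25)
    m=(f['D']>0)&(abs(P[...,0]-x)<.04)&(abs(P[...,1]-y)<.014)&(P[...,2]>z0-.03)&(P[...,2]<z0+.08)
    z=np.sort(P[m][:,2]);print(z0,'lowest',(z[:12]-z0).round(4),len(z))
tip('side_c1.npz',.0238,-.0723,.085)
tip('side_c2.npz',.066,-.061,.1601)
tip('side_l.npz',-.0169,-.0556,.2029)
"
```

```text
0.085 lowest [-0.0282 -0.0237 -0.0222  0.0268  0.0276  0.0276  0.0296  0.03    0.0301
  0.031   0.031   0.0311] 211
0.1601 lowest [0.0211 0.0222 0.0235 0.0236 0.0243 0.0248 0.0255 0.026  0.0261 0.027
 0.027  0.0271] 295
0.2029 lowest [0.0228 0.0237 0.024  0.0244 0.0249 0.0264 0.0265 0.0266 0.0271 0.0272
 0.0273 0.0274] 301
```

Depth readings show the fingertips about 20 mm above the reported TCP, consistently over three views. That explains the earlier passes over the knob and the post. I redo the post with the tip 20 mm lower.

Request:
play_rows --moves '[{"x": 0,"y": 0.04,"z": 0.02,"ax": 0,"ay": 0,"az": 0},{"x": 0,"y": 0.082,"z": 0.04,"ax": 0,"ay": 0,"az": 0},{"x": 0,"y": 0.082,"z": 0.08,"ax": 0,"ay": 0,"az": 0},{"x": 0,"y": 0.082,"z": 0.12,"ax": 0,"ay": 0,"az": 0},{"x": 0,"y": 0.082,"z": 0.145,"ax": 0,"ay": 0,"az": 0},{"x": 0,"y": 0.082,"z": 0.163,"ax": 0,"ay": 0,"az": 0},{"x": 0,"y": 0.082,"z": 0.172,"ax": 0,"ay": 0,"az": 0},{"x": 0,"y": 0.082,"z": 0.172,"ax": 0,"ay": 0,"az": 0}]'

```text
time_s: 9.03
tcp_pos: [0.6065, -0.0184, 0.0244]
tool_rot: [[-0.081, 0.997, -0.003], [0.997, 0.081, 0.0], [0.0, -0.003, -1.0]]
ft_force: [0.5, 0.2, -0.7]
finger_gap: 0.0417
```

Request:
play_rows --moves '[{"x": 0,"y": -0.01,"z": 0,"ax": 0,"ay": 0,"az": 0},{"x": 0,"y": -0.018,"z": 0,"ax": 0,"ay": 0,"az": 0},{"x": 0,"y": -0.024,"z": 0,"ax": 0,"ay": 0,"az": 0}]'

```text
time_s: 9.28
tcp_pos: [0.5831, -0.0205, 0.028]
tool_rot: [[-0.08, 0.997, 0.002], [0.997, 0.08, -0.0], [-0.0, 0.002, -1.0]]
ft_force: [2.6, 0.4, -1.8]
finger_gap: 0.0417
```

```bash
python3 lev.py
```

```text
t 9.28 jig [ 0.0401 -0.0556  0.028 ] F [ 2.6  0.4 -1.8] gap 0.0417
side 20 [314.6 233.9] [ 0.0624 -0.0565  0.0822]
side post 94 [ 0.0553 -0.0632  0.0677]
top 26 [271.4 205.7] [0.015  0.0286 0.1086]
top post 0
```

The jaw is moving now: the knob went from x .027 to .015 with 2.6 N.

Request:
play_rows --moves '[{"x": 0,"y": -0.01,"z": 0,"ax": 0,"ay": 0,"az": 0},{"x": 0,"y": -0.02,"z": 0,"ax": 0,"ay": 0,"az": 0},{"x": 0,"y": -0.03,"z": 0,"ax": 0,"ay": 0,"az": 0},{"x": 0,"y": -0.04,"z": 0,"ax": 0,"ay": 0,"az": 0},{"x": 0,"y": -0.05,"z": 0,"ax": 0,"ay": 0,"az": 0},{"x": 0,"y": -0.058,"z": 0,"ax": 0,"ay": 0,"az": 0},{"x": 0,"y": -0.063,"z": 0,"ax": 0,"ay": 0,"az": 0},{"x": 0,"y": -0.063,"z": 0,"ax": 0,"ay": 0,"az": 0}]'

```text
time_s: 10.05
tcp_pos: [0.5195, -0.0256, 0.0264]
tool_rot: [[-0.08, 0.997, -0.0], [0.997, 0.08, -0.0], [-0.0, -0.0, -1.0]]
ft_force: [-0.2, -0.7, 1.0]
finger_gap: 0.0419
```

Request:
play_rows --moves '[{"x": 0,"y": 0.004,"z": 0,"ax": 0,"ay": 0,"az": 0},{"x": 0,"y": 0.004,"z": -0.03,"ax": 0,"ay": 0,"az": 0},{"x": 0,"y": 0.004,"z": -0.07,"ax": 0,"ay": 0,"az": 0},{"x": 0,"y": 0.004,"z": -0.11,"ax": 0,"ay": 0,"az": 0},{"x": 0,"y": 0.004,"z": -0.14,"ax": 0,"ay": 0,"az": 0},{"x": 0,"y": 0.004,"z": -0.14,"ax": 0,"ay": 0,"az": 0}]' --fingers 0.8

```text
time_s: 10.55
tcp_pos: [0.5271, -0.0253, 0.1732]
tool_rot: [[-0.081, 0.997, 0.008], [0.997, 0.081, -0.001], [-0.001, 0.008, -1.0]]
ft_force: [0.8, -0.1, 0.4]
finger_gap: 0.0734
```

```bash
python3 lev.py;python3 -c "
from g import *
go([.511,.290,.12],-10.3)"
```

```text
t 10.55 jig [-0.0161 -0.0559  0.1732] F [ 0.8 -0.1  0.4] gap 0.0734
side 16 [265.6 210. ] [-0.0463  0.0222  0.1057]
side post 33 [-0.0099 -0.0564  0.0669]
top 24 [273.3 231.2] [-0.0469  0.0285  0.1084]
top post 0 
shift [0.3153 0.0109 0.0472] turn [9.000e-02 1.000e-02 1.492e+01]
```

Request:
play_rows --moves '[{"x": 0.04,"y": 0.002,"z": 0,"ax": 0,"ay": 0,"az": 2},{"x": 0.08,"y": 0.004,"z": 0,"ax": 0,"ay": 0,"az": 4},{"x": 0.12,"y": 0.005,"z": 0,"ax": 0,"ay": 0,"az": 6},{"x": 0.16,"y": 0.006,"z": 0,"ax": 0,"ay": 0,"az": 8},{"x": 0.2,"y": 0.007,"z": 0,"ax": 0,"ay": 0,"az": 10},{"x": 0.24,"y": 0.008,"z": 0,"ax": 0,"ay": 0,"az": 12},{"x": 0.28,"y": 0.009,"z": 0,"ax": 0,"ay": 0,"az": 14},{"x": 0.315,"y": 0.011,"z": 0,"ax": 0,"ay": 0,"az": 14.9}]'

```text
time_s: 11.32
tcp_pos: [0.5092, 0.2921, 0.1644]
tool_rot: [[0.18, 0.984, -0.002], [0.984, -0.18, -0.001], [-0.001, -0.002, -1.0]]
ft_force: [0.5, -0.1, 0.3]
finger_gap: 0.0743
```

```bash
cat > tip.py <<'E'
from look import *
s=env.sense();p=s["tcp_pos"];T=s["tool_rot"]
for n in("side","top"):
    I,D=env.get_image(n);P=(cloud(cam(n),D)-p)@T;H=cv2.cvtColor(I,cv2.COLOR_RGB2HSV)
    m=(D>0)&(abs(P[...,0])<.03)&(abs(P[...,1])<.07)&(P[...,2]>-.06)&(P[...,2]<.0)&(H[...,1]<90)
    q=P[m]
    if len(q)>20: print(n,"finger",len(q),"x",np.percentile(q[:,0],[2,98]).round(4),"y-",np.percentile(q[q[:,1]<0][:,1],[2,98]).round(4),"y+",np.percentile(q[q[:,1]>0][:,1],[2,98]).round(4),"zmax",np.sort(q[:,2])[-8:].round(4))
    W=cloud(cam(n),D)
    g=(D>0)&(H[...,1]>110)&(H[...,0]>12)&(H[...,0]<32)&(W[...,2]>.033)&(W[...,2]<.05)&(abs(W[...,0]-p[0])<.12)&(abs(W[...,1]-p[1])<.12)
    if g.sum()>30:
        r=cv2.minAreaRect((W[g][:,:2]*1000).astype(np.float32));print(n,"piece",g.sum(),np.round(r[0],1),np.round(r[1],1),round(r[2],1))
E
python3 tip.py; python3 -c "
from g import *
st();go([.511,.290,.06],-10.3)"
```

```text
side finger 123 x [-0.013   0.0026] y- [-0.0502 -0.0352] y+ [0.0408 0.0519] zmax [-0.0272 -0.0268 -0.0267 -0.0259 -0.0256 -0.0252 -0.0227 -0.0215]
side piece 315 [512.6 291.2] [152.4  27.2] 79.6
top piece 244 [503.6 251.9] [70.7 26. ] 80.0
t 11.42 jig [-0.0085  0.2634  0.1639] F [ 0.  -0.8 -1.2] gap 0.0744
shift [-0.0031  0.0028  0.1039] turn [-0.17  0.08  0.19]
```

Request:
play_rows --moves '[{"x": -0.002,"y": 0.003,"z": 0.035,"ax": 0,"ay": 0,"az": 0},{"x": -0.002,"y": 0.003,"z": 0.07,"ax": 0,"ay": 0,"az": 0},{"x": -0.002,"y": 0.003,"z": 0.105,"ax": 0,"ay": 0,"az": 0},{"x": -0.002,"y": 0.003,"z": 0.13,"ax": 0,"ay": 0,"az": 0},{"x": -0.002,"y": 0.003,"z": 0.145,"ax": 0,"ay": 0,"az": 0},{"x": -0.002,"y": 0.003,"z": 0.155,"ax": 0,"ay": 0,"az": 0},{"x": -0.002,"y": 0.003,"z": 0.155,"ax": 0,"ay": 0,"az": 0}]'

```text
time_s: 12.0
tcp_pos: [0.5115, 0.2861, 0.0082]
tool_rot: [[0.179, 0.984, -0.004], [0.984, -0.179, -0.002], [-0.003, -0.004, -1.0]]
ft_force: [0.0, 0.0, 0.9]
finger_gap: 0.0746
```

```bash
python3 tip.py; python3 -c "
from g import *
st();go([.511,.290,.0],-10.3)"
```

```text
side finger 106 x [-0.0142  0.0106] y- [-0.0505 -0.0353] y+ [0.0203 0.054 ] zmax [-0.0247 -0.0243 -0.0231 -0.0086 -0.0065 -0.0059 -0.003  -0.001 ]
side piece 305 [512.4 289.4] [151.6  26.3] 80.0
top piece 76 [499.7 230.2] [25.6 26. ] 81.4
t 12.1 jig [-0.0052  0.2565  0.0116] F [0.4 1.4 0.5] gap 0.0746
shift [ 0.0026 -0.0024  0.0116] turn [-0.02  0.02  0.01]
```

Request:
play_rows --moves '[{"x": 0.001,"y": -0.002,"z": 0.004,"ax": 0,"ay": 0,"az": 0},{"x": 0.002,"y": -0.002,"z": 0.008,"ax": 0,"ay": 0,"az": 0},{"x": 0.002,"y": -0.002,"z": 0.011,"ax": 0,"ay": 0,"az": 0},{"x": 0.002,"y": -0.002,"z": 0.012,"ax": 0,"ay": 0,"az": 0},{"x": 0.002,"y": -0.002,"z": 0.012,"ax": 0,"ay": 0,"az": 0}]'

```text
time_s: 12.52
tcp_pos: [0.5111, 0.2895, -0.0007]
tool_rot: [[0.178, 0.984, -0.0], [0.984, -0.178, -0.0], [-0.0, -0.0, -1.0]]
ft_force: [0.2, 0.4, 0.1]
finger_gap: 0.0742
```

Request:
play_rows --moves '[{"x": 0,"y": 0,"z": 0,"ax": 0,"ay": 0,"az": 0},{"x": 0,"y": 0,"z": 0,"ax": 0,"ay": 0,"az": 0},{"x": 0,"y": 0,"z": 0,"ax": 0,"ay": 0,"az": 0},{"x": 0,"y": 0,"z": 0,"ax": 0,"ay": 0,"az": 0},{"x": 0,"y": 0,"z": 0,"ax": 0,"ay": 0,"az": 0},{"x": 0,"y": 0,"z": 0,"ax": 0,"ay": 0,"az": 0},{"x": 0,"y": 0,"z": 0,"ax": 0,"ay": 0,"az": 0},{"x": 0,"y": 0,"z": 0,"ax": 0,"ay": 0,"az": 0}]' --fingers 0 --grip_force 40

```text
time_s: 13.18
tcp_pos: [0.5112, 0.2895, -0.0005]
tool_rot: [[0.178, 0.984, 0.0], [0.984, -0.178, 0.0], [0.0, 0.0, -1.0]]
ft_force: [2.7, -0.5, 0.9]
finger_gap: 0.0257
```

```bash
python3 -c "
from g import *
st()"
```

```text
t 13.18 jig [-0.0068  0.2592 -0.0005] F [ 2.7 -0.5  0.9] gap 0.0257
```

Request:
play_rows --moves '[{"x": 0,"y": 0,"z": -0.005,"ax": 0,"ay": 0,"az": 0},{"x": 0,"y": 0,"z": -0.015,"ax": 0,"ay": 0,"az": 0},{"x": 0,"y": 0,"z": -0.03,"ax": 0,"ay": 0,"az": 0},{"x": 0,"y": 0,"z": -0.05,"ax": 0,"ay": 0,"az": 0},{"x": 0,"y": 0,"z": -0.07,"ax": 0,"ay": 0,"az": 0},{"x": 0,"y": 0,"z": -0.09,"ax": 0,"ay": 0,"az": 0},{"x": 0,"y": 0,"z": -0.1,"ax": 0,"ay": 0,"az": 0},{"x": 0,"y": 0,"z": -0.1,"ax": 0,"ay": 0,"az": 0}]'

```text
time_s: 13.85
tcp_pos: [0.5122, 0.29, 0.1025]
tool_rot: [[0.178, 0.984, 0.004], [0.984, -0.179, 0.002], [0.002, 0.003, -1.0]]
ft_force: [-0.4, 0.5, -1.9]
finger_gap: 0.0257
```

```bash
python3 -c "
from g import *
st();go(fromjig([.07,0,.1]))
I,D=env.get_image('side');P=cloud(cam('side'),D);H=cv2.cvtColor(I,cv2.COLOR_RGB2HSV)
g=(D>0)&(H[...,1]>110)&(H[...,0]>12)&(H[...,0]<32)&(abs(P[...,0]-.511)<.1)&(abs(P[...,1]-.29)<.13)&(P[...,2]>.02)
q=P[g];z=q[:,2];print(g.sum(),np.percentile(z,[2,50,90,98]).round(4))
t=q[z>np.percentile(z,98)-.008];A=np.c_[t[:,:2]-[.511,.29],np.ones(len(t))];print(np.linalg.lstsq(A,t[:,2],rcond=None)[0].round(3), cv2.minAreaRect((t[:,:2]*1000).astype(np.float32)))
"
```

```text
t 13.85 jig [-0.0057  0.2596  0.1025] F [-0.4  0.5 -1.9] gap 0.0257
shift [-0.2315  0.1399  0.0024] turn [  0.2   -0.12 -14.88]
659 [0.1105 0.1445 0.2436 0.3092]
[ 0.32  -1.36   0.277] ((520.3224487304688, 248.70819091796875), (76.9769515991211, 73.09237670898438), 6.171166896820068)
```

Request:
play_rows --moves '[{"x": -0.012,"y": 0.007,"z": 0,"ax": 0,"ay": 0,"az": -1},{"x": -0.036,"y": 0.022,"z": 0,"ax": 0,"ay": 0,"az": -3},{"x": -0.07,"y": 0.042,"z": 0,"ax": 0,"ay": 0,"az": -5},{"x": -0.105,"y": 0.063,"z": 0,"ax": 0,"ay": 0,"az": -8},{"x": -0.14,"y": 0.085,"z": 0,"ax": 0,"ay": 0,"az": -10},{"x": -0.175,"y": 0.106,"z": 0,"ax": 0,"ay": 0,"az": -12},{"x": -0.205,"y": 0.124,"z": 0,"ax": 0,"ay": 0,"az": -14},{"x": -0.225,"y": 0.136,"z": 0,"ax": 0,"ay": 0,"az": -14.9}]'

```text
time_s: 14.57
tcp_pos: [0.6049, 0.0407, 0.0977]
tool_rot: [[-0.081, 0.997, -0.002], [0.997, 0.081, -0.001], [-0.0, -0.002, -1.0]]
ft_force: [-0.0, 0.6, -2.2]
finger_gap: 0.0255
```

Request:
play_rows --moves '[{"x": -0.006,"y": 0.002,"z": 0,"ax": 0,"ay": 0,"az": 0},{"x": -0.006,"y": 0.002,"z": 0,"ax": 0,"ay": 0,"az": 0},{"x": -0.006,"y": 0.002,"z": 0,"ax": 0,"ay": 0,"az": 0}]'

```text
time_s: 14.82
tcp_pos: [0.6067, 0.0384, 0.0983]
tool_rot: [[-0.08, 0.997, -0.002], [0.997, 0.08, 0.0], [0.0, -0.002, -1.0]]
ft_force: [1.2, -0.0, -1.8]
finger_gap: 0.0257
```

```bash
cat > pc.py <<'E'
from look import *
st()
for n in("side","top"):
    I,D=env.get_image(n);np.savez(n+"_p.npz",I=I,D=D);P=tojig(cloud(cam(n),D));H=cv2.cvtColor(I,cv2.COLOR_RGB2HSV)
    g=(D>0)&(H[...,1]>130)&(H[...,0]>17)&(H[...,0]<30)&(abs(P[...,0]-.07)<.06)&(abs(P[...,1])<.1)&(P[...,2]>.045)&(P[...,2]<.16)
    if g.sum()<20: print(n,"none");continue
    q=P[g];zt=np.percentile(q[:,2],90);t=q[q[:,2]>zt-.007]
    r=cv2.minAreaRect((t[:,:2]*1000).astype(np.float32));print(n,g.sum(),"z",np.percentile(q[:,2],[5,50,90]).round(4),"y range",np.percentile(t[:,1],[1,99]).round(4),np.round(r[0],1),np.round(r[1],1),round(r[2],1))
E
python3 pc.py; python3 -c "
from g import *
go(fromjig([.07,0,.03]))"
```

```text
t 14.82 jig [0.0684 0.0012 0.0983] F [ 1.2 -0.  -1.8] gap 0.0257
side 588 z [0.1082 0.1378 0.1415] y range [-0.0714  0.0472] [69.8  0.6] [ 27.  147.3] 0.0
top 31 z [0.112  0.1166 0.1385] y range [0.0499 0.0571] [55.8 53.3] [7.5 2.6] 72.2
shift [-0.002   0.0016  0.0689] turn [-0.04 -0.02  0.06]
```

Request:
play_rows --moves '[{"x": 0,"y": 0,"z": 0.02,"ax": 0,"ay": 0,"az": 0},{"x": 0,"y": 0,"z": 0.04,"ax": 0,"ay": 0,"az": 0},{"x": 0,"y": 0,"z": 0.055,"ax": 0,"ay": 0,"az": 0},{"x": 0,"y": 0,"z": 0.064,"ax": 0,"ay": 0,"az": 0},{"x": 0,"y": 0,"z": 0.07,"ax": 0,"ay": 0,"az": 0},{"x": 0,"y": 0,"z": 0.074,"ax": 0,"ay": 0,"az": 0},{"x": 0,"y": 0,"z": 0.076,"ax": 0,"ay": 0,"az": 0},{"x": 0,"y": 0,"z": 0.077,"ax": 0,"ay": 0,"az": 0}]'

```text
time_s: 15.58
tcp_pos: [0.6076, 0.0383, 0.0229]
tool_rot: [[-0.081, 0.997, 0.001], [0.997, 0.081, 0.0], [-0.0, 0.001, -1.0]]
ft_force: [0.3, 0.1, -2.5]
finger_gap: 0.0259
```

Request:
play_rows --moves '[{"x": 0,"y": 0,"z": 0.001,"ax": 0,"ay": 0,"az": 0},{"x": 0,"y": 0,"z": 0.001,"ax": 0,"ay": 0,"az": 0},{"x": 0,"y": 0,"z": 0.001,"ax": 0,"ay": 0,"az": 0}]'

```text
time_s: 15.83
tcp_pos: [0.6075, 0.038, 0.0219]
tool_rot: [[-0.08, 0.997, 0.001], [0.997, 0.08, 0.0], [-0.0, 0.001, -1.0]]
ft_force: [-0.1, -0.2, -2.3]
finger_gap: 0.0257
```

```bash
python3 pc.py
```

```text
t 15.83 jig [0.0691 0.0008 0.0219] F [-0.1 -0.2 -2.3] gap 0.0257
side 456 z [0.047  0.0635 0.1547] y range [-0.0271  0.0197] [68.2 -4. ] [85.6 42.1] 4.7
top none
```

Still hanging (about -2 N, the piece's weight). I lower in millimetre steps until the load comes off.

Request:
play_rows --moves '[{"x": 0,"y": 0,"z": 0.001,"ax": 0,"ay": 0,"az": 0},{"x": 0,"y": 0,"z": 0.002,"ax": 0,"ay": 0,"az": 0},{"x": 0,"y": 0,"z": 0.003,"ax": 0,"ay": 0,"az": 0},{"x": 0,"y": 0,"z": 0.0035,"ax": 0,"ay": 0,"az": 0},{"x": 0,"y": 0,"z": 0.0035,"ax": 0,"ay": 0,"az": 0}]'

```text
time_s: 16.35
tcp_pos: [0.6072, 0.038, 0.0177]
tool_rot: [[-0.08, 0.997, -0.0], [0.997, 0.08, -0.0], [0.0, -0.0, -1.0]]
ft_force: [-0.2, -0.2, -2.2]
finger_gap: 0.0257
```

Request:
play_rows --moves '[{"x": 0,"y": 0,"z": 0.0005,"ax": 0,"ay": 0,"az": 0},{"x": 0,"y": 0,"z": 0.001,"ax": 0,"ay": 0,"az": 0},{"x": 0,"y": 0,"z": 0.001,"ax": 0,"ay": 0,"az": 0}]'

```text
time_s: 16.6
tcp_pos: [0.6073, 0.038, 0.0175]
tool_rot: [[-0.081, 0.997, 0.0], [0.997, 0.081, -0.0], [-0.0, 0.0, -1.0]]
ft_force: [-3.1, -0.1, 4.1]
finger_gap: 0.0258
```

Contact (+4 N). I release.

Request:
play_rows --moves '[{"x": 0,"y": 0,"z": 0,"ax": 0,"ay": 0,"az": 0},{"x": 0,"y": 0,"z": 0,"ax": 0,"ay": 0,"az": 0},{"x": 0,"y": 0,"z": 0,"ax": 0,"ay": 0,"az": 0},{"x": 0,"y": 0,"z": 0,"ax": 0,"ay": 0,"az": 0},{"x": 0,"y": 0,"z": 0,"ax": 0,"ay": 0,"az": 0},{"x": 0,"y": 0,"z": 0,"ax": 0,"ay": 0,"az": 0}]' --fingers 0.7

```text
time_s: 17.1
tcp_pos: [0.6073, 0.038, 0.0169]
tool_rot: [[-0.081, 0.997, 0.0], [0.997, 0.081, -0.0], [-0.0, 0.0, -1.0]]
ft_force: [-0.1, 0.8, 0.7]
finger_gap: 0.0613
```

Request:
play_rows --moves '[{"x": 0,"y": 0,"z": -0.01,"ax": 0,"ay": 0,"az": 0},{"x": 0,"y": 0,"z": -0.03,"ax": 0,"ay": 0,"az": 0},{"x": 0,"y": 0,"z": -0.06,"ax": 0,"ay": 0,"az": 0},{"x": 0,"y": 0,"z": -0.1,"ax": 0,"ay": 0,"az": 0},{"x": 0,"y": 0,"z": -0.13,"ax": 0,"ay": 0,"az": 0},{"x": 0,"y": 0,"z": -0.13,"ax": 0,"ay": 0,"az": 0}]'

```text
time_s: 17.6
tcp_pos: [0.6095, 0.0381, 0.1551]
tool_rot: [[-0.08, 0.997, 0.009], [0.997, 0.08, 0.0], [-0.001, 0.009, -1.0]]
ft_force: [0.4, 0.2, 1.3]
finger_gap: 0.0652
```

```bash
python3 pc.py; python3 lev.py; python3 -c "
from g import *
go(fromjig([-.046,-.056,.12]))"
```

```text
t 17.6 jig [0.0711 0.0007 0.1551] F [0.4 0.2 1.3] gap 0.0652
side 501 z [0.0497 0.0587 0.061 ] y range [-0.0709  0.0748] [70.1  2.4] [ 26.9 150.4] 0.1
top 126 z [0.0511 0.0562 0.0591] y range [-0.0688  0.0625] [62.4 -3.1] [131.1  21. ] 87.5
t 17.7 jig [0.0694 0.0008 0.1489] F [ 0.3  0.1 -0.5] gap 0.0653
side 32 [265.2 208.9] [-0.0478  0.0232  0.1091]
side post 89 [ 0.0635 -0.0565  0.0605]
top post 37 [-0.0083 -0.0553  0.065 ]
shift [-0.0568 -0.1145  0.0263] turn [-0.06 -0.    0.02]
```

Request:
play_rows --moves '[{"x": -0.02,"y": -0.035,"z": 0,"ax": 0,"ay": 0,"az": 0},{"x": -0.04,"y": -0.07,"z": 0,"ax": 0,"ay": 0,"az": 0},{"x": -0.057,"y": -0.1,"z": 0,"ax": 0,"ay": 0,"az": 0},{"x": -0.057,"y": -0.117,"z": 0.01,"ax": 0,"ay": 0,"az": 0},{"x": -0.057,"y": -0.117,"z": 0.045,"ax": 0,"ay": 0,"az": 0},{"x": -0.057,"y": -0.117,"z": 0.08,"ax": 0,"ay": 0,"az": 0},{"x": -0.057,"y": -0.117,"z": 0.105,"ax": 0,"ay": 0,"az": 0},{"x": -0.057,"y": -0.117,"z": 0.12,"ax": 0,"ay": 0,"az": 0}]' --fingers 0 --grip_force 20

```text
time_s: 18.47
tcp_pos: [0.4929, -0.0281, 0.0226]
tool_rot: [[-0.08, 0.997, -0.005], [0.997, 0.08, 0.001], [0.001, -0.005, -1.0]]
ft_force: [0.0, -0.3, -0.8]
finger_gap: 0.0164
```

Request:
play_rows --moves '[{"x": 0,"y": 0,"z": 0,"ax": 0,"ay": 0,"az": 0},{"x": 0,"y": 0.008,"z": 0,"ax": 0,"ay": 0,"az": 0},{"x": 0,"y": 0.016,"z": 0,"ax": 0,"ay": 0,"az": 0},{"x": 0,"y": 0.024,"z": 0,"ax": 0,"ay": 0,"az": 0},{"x": 0,"y": 0.032,"z": 0,"ax": 0,"ay": 0,"az": 0}]'

```text
time_s: 18.88
tcp_pos: [0.5286, -0.0256, 0.0279]
tool_rot: [[-0.081, 0.997, 0.001], [0.997, 0.081, -0.0], [-0.0, 0.001, -1.0]]
ft_force: [-2.0, -0.8, 1.3]
finger_gap: 0.0002
```

```bash
python3 lev.py
```

```text
t 18.88 jig [-0.0146 -0.0563  0.0279] F [-2.  -0.8  1.3] gap 0.0002
side post 140 [ 0.0103 -0.0607  0.0623]
top 26 [272.7 223.5] [-0.0282  0.0276  0.1098]
top post 0
```

Request:
play_rows --moves '[{"x": 0,"y": 0.006,"z": 0,"ax": 0,"ay": 0,"az": 0},{"x": 0,"y": 0.012,"z": 0,"ax": 0,"ay": 0,"az": 0},{"x": 0,"y": 0.018,"z": 0,"ax": 0,"ay": 0,"az": 0},{"x": 0,"y": 0.024,"z": 0,"ax": 0,"ay": 0,"az": 0},{"x": 0,"y": 0.029,"z": 0,"ax": 0,"ay": 0,"az": 0},{"x": 0,"y": 0.034,"z": 0,"ax": 0,"ay": 0,"az": 0},{"x": 0,"y": 0.038,"z": 0,"ax": 0,"ay": 0,"az": 0},{"x": 0,"y": 0.038,"z": 0,"ax": 0,"ay": 0,"az": 0}]'

```text
time_s: 19.65
tcp_pos: [0.5657, -0.0225, 0.0269]
tool_rot: [[-0.081, 0.997, 0.0], [0.997, 0.081, 0.0], [0.0, 0.0, -1.0]]
ft_force: [-0.5, -0.1, 0.3]
finger_gap: 0.0004
```

```bash
python3 lev.py; python3 pc.py
```

```text
t 19.65 jig [ 0.0226 -0.0562  0.0269] F [-0.5 -0.1  0.3] gap 0.0004
side post 138 [ 0.0445 -0.0618  0.0628]
top 26 [272.2 208.9] [0.0074 0.0271 0.1086]
top post 0 
t 19.75 jig [ 0.022  -0.0562  0.0268] F [0.5 0.2 0.1] gap 0.0007
side 301 z [0.0483 0.059  0.0621] y range [-0.0926  0.0653] [ 76.1 -18.3] [163.5  65.6] 66.3
top 234 z [0.0511 0.0561 0.0593] y range [0.0198 0.0768] [76.5 48.4] [57.8 26.3] 89.6
```

Request:
play_rows --moves '[{"x": 0,"y": 0.002,"z": 0,"ax": 0,"ay": 0,"az": 0},{"x": 0,"y": 0.004,"z": 0,"ax": 0,"ay": 0,"az": 0},{"x": 0,"y": 0.006,"z": 0,"ax": 0,"ay": 0,"az": 0},{"x": 0,"y": 0.007,"z": 0,"ax": 0,"ay": 0,"az": 0}]'

```text
time_s: 20.18
tcp_pos: [0.5721, -0.022, 0.0269]
tool_rot: [[-0.081, 0.997, -0.0], [0.997, 0.081, -0.0], [0.0, -0.0, -1.0]]
ft_force: [-2.8, 0.1, 0.7]
finger_gap: 0.0008
```

Request:
play_rows --moves '[{"x": 0,"y": 0.001,"z": 0,"ax": 0,"ay": 0,"az": 0},{"x": 0,"y": 0.002,"z": 0,"ax": 0,"ay": 0,"az": 0},{"x": 0,"y": 0.002,"z": 0,"ax": 0,"ay": 0,"az": 0}]'

```text
time_s: 20.43
tcp_pos: [0.5737, -0.0218, 0.0268]
tool_rot: [[-0.081, 0.997, -0.001], [0.997, 0.081, -0.0], [0.0, -0.001, -1.0]]
ft_force: [-4.8, -0.6, 2.0]
finger_gap: 0.0004
```

```bash
python3 lev.py; python3 pc.py
```

```text
t 20.43 jig [ 0.0306 -0.0562  0.0268] F [-4.8 -0.6  2. ] gap 0.0004
side post 130 [ 0.0536 -0.0617  0.0618]
top 27 [271.6 206. ] [0.0144 0.027  0.1087]
top post 0 
t 20.53 jig [ 0.0306 -0.0562  0.0268] F [-4.8 -0.1  1.1] gap 0.0004
side 284 z [0.0484 0.0586 0.0618] y range [-0.0913  0.0516] [ 82.7 -23.2] [163.   65.3] 64.6
top 229 z [0.0516 0.0558 0.0597] y range [0.022  0.0763] [85.  49.2] [54.2 26.5] 86.7
```

Request:
play_rows --moves '[{"x": 0,"y": 0.001,"z": 0,"ax": 0,"ay": 0,"az": 0},{"x": 0,"y": 0.002,"z": 0,"ax": 0,"ay": 0,"az": 0},{"x": 0,"y": 0.002,"z": 0,"ax": 0,"ay": 0,"az": 0}]'

```text
time_s: 20.88
tcp_pos: [0.574, -0.0218, 0.0267]
tool_rot: [[-0.081, 0.997, -0.005], [0.997, 0.081, -0.0], [0.0, -0.005, -1.0]]
ft_force: [-23.3, -2.1, 10.6]
finger_gap: 0.0003
```

It is snug: a firm stop at 23 N. I back off and go round to the +y side of the knob.

Request:
play_rows --moves '[{"x": 0,"y": -0.012,"z": 0,"ax": 0,"ay": 0,"az": 0},{"x": 0,"y": -0.024,"z": -0.01,"ax": 0,"ay": 0,"az": 0},{"x": 0,"y": -0.024,"z": -0.045,"ax": 0,"ay": 0,"az": 0},{"x": 0,"y": -0.024,"z": -0.08,"ax": 0,"ay": 0,"az": 0},{"x": 0,"y": -0.024,"z": -0.115,"ax": 0,"ay": 0,"az": 0},{"x": 0.04,"y": -0.024,"z": -0.115,"ax": 0,"ay": 0,"az": 0},{"x": 0.08,"y": -0.024,"z": -0.115,"ax": 0,"ay": 0,"az": 0},{"x": 0.12,"y": -0.024,"z": -0.115,"ax": 0,"ay": 0,"az": 0}]'

```text
time_s: 21.55
tcp_pos: [0.5427, 0.0971, 0.143]
tool_rot: [[-0.079, 0.997, 0.002], [0.997, 0.079, 0.0], [0.0, 0.002, -1.0]]
ft_force: [0.7, 0.6, -1.1]
finger_gap: 0.0007
```

```bash
python3 pc.py; python3 lev.py; python3 -c "
from g import *
go(fromjig([.007,.078,.055]))"
```

```text
t 21.55 jig [0.0092 0.0649 0.143 ] F [ 0.7  0.6 -1.1] gap 0.0007
side 500 z [0.0482 0.0588 0.0613] y range [-0.0719  0.0731] [86.2  0.5] [ 26.1 148.6] 0.0
top 176 z [0.0513 0.0561 0.0593] y range [-0.0706 -0.0241] [ 84.7 -46. ] [48.7 23.8] 86.5
t 21.65 jig [0.009  0.0681 0.1424] F [-0.3 -0.5 -0. ] gap 0.0004
side 30 [290.  206.1] [0.0144 0.0243 0.1092]
side post 97 [ 0.0788 -0.0574  0.0607]
top post 46 [ 0.0574 -0.0548  0.0614]
shift [ 0.0135 -0.0021  0.0871] turn [0.03 0.01 0.14]
```

Request:
play_rows --moves '[{"x": 0.013,"y": -0.002,"z": 0,"ax": 0,"ay": 0,"az": 0},{"x": 0.013,"y": -0.002,"z": 0.03,"ax": 0,"ay": 0,"az": 0},{"x": 0.013,"y": -0.002,"z": 0.06,"ax": 0,"ay": 0,"az": 0},{"x": 0.013,"y": -0.002,"z": 0.08,"ax": 0,"ay": 0,"az": 0},{"x": 0.013,"y": -0.002,"z": 0.087,"ax": 0,"ay": 0,"az": 0},{"x": 0.013,"y": -0.002,"z": 0.087,"ax": 0,"ay": 0,"az": 0}]' --grip_force 60

```text
time_s: 22.25
tcp_pos: [0.5387, 0.1081, 0.0534]
tool_rot: [[-0.079, 0.997, -0.003], [0.997, 0.079, -0.0], [-0.0, -0.003, -1.0]]
ft_force: [0.5, 0.1, -0.7]
finger_gap: 0.0007
```

Request:
play_rows --moves '[{"x": -0.012,"y": 0,"z": 0,"ax": 0,"ay": 0,"az": 0},{"x": -0.022,"y": 0,"z": 0,"ax": 0,"ay": 0,"az": 0},{"x": -0.032,"y": 0,"z": 0,"ax": 0,"ay": 0,"az": 0},{"x": -0.042,"y": 0,"z": 0,"ax": 0,"ay": 0,"az": 0},{"x": -0.052,"y": 0,"z": 0,"ax": 0,"ay": 0,"az": 0},{"x": -0.062,"y": 0,"z": 0,"ax": 0,"ay": 0,"az": 0}]'

```text
time_s: 22.75
tcp_pos: [0.5447, 0.0458, 0.0555]
tool_rot: [[-0.08, 0.997, 0.001], [0.997, 0.08, 0.0], [0.0, 0.001, -1.0]]
ft_force: [-0.2, 2.2, 2.1]
finger_gap: 0.0003
```

```bash
python3 lev.py
```

```text
t 22.75 jig [0.0071 0.0136 0.0555] F [-0.2  2.2  2.1] gap 0.0003
side 55 [290.6 214.6] [ 0.011  -0.006   0.1108]
side post 98 [ 0.0799 -0.0561  0.0604]
top post 0
```

Request:
play_rows --moves '[{"x": -0.006,"y": 0,"z": 0,"ax": 0,"ay": 0,"az": 0},{"x": -0.012,"y": 0,"z": 0,"ax": 0,"ay": 0,"az": 0},{"x": -0.018,"y": 0,"z": 0,"ax": 0,"ay": 0,"az": 0},{"x": -0.023,"y": 0,"z": 0,"ax": 0,"ay": 0,"az": 0},{"x": -0.023,"y": 0,"z": 0,"ax": 0,"ay": 0,"az": 0}]'

```text
time_s: 23.27
tcp_pos: [0.5462, 0.0232, 0.0548]
tool_rot: [[-0.08, 0.997, -0.0], [0.997, 0.08, -0.001], [-0.001, -0.0, -1.0]]
ft_force: [0.2, 0.7, -0.3]
finger_gap: 0.0005
```

```bash
python3 lev.py
```

```text
t 23.27 jig [ 0.0068 -0.0091  0.0548] F [ 0.2  0.7 -0.3] gap 0.0005
side 60 [293.1 225.9] [ 0.0127 -0.0381  0.1014]
side post 93 [ 0.0779 -0.0567  0.0604]
top post 0
```

Request:
play_rows --moves '[{"x": -0.001,"y": 0,"z": 0,"ax": 0,"ay": 0,"az": 0},{"x": -0.003,"y": 0,"z": 0,"ax": 0,"ay": 0,"az": 0},{"x": -0.004,"y": 0,"z": 0,"ax": 0,"ay": 0,"az": 0},{"x": -0.004,"y": 0,"z": 0,"ax": 0,"ay": 0,"az": 0}]'

```text
time_s: 23.7
tcp_pos: [0.5466, 0.0203, 0.0551]
tool_rot: [[-0.081, 0.997, 0.0], [0.997, 0.081, 0.001], [0.001, 0.0, -1.0]]
ft_force: [-1.3, 3.5, 2.5]
finger_gap: 0.0006
```

```bash
python3 lev.py
```

```text
t 23.7 jig [ 0.0069 -0.0119  0.0551] F [-1.3  3.5  2.5] gap 0.0006
side 62 [293.2 226.2] [ 0.0132 -0.0385  0.1013]
side post 92 [ 0.0773 -0.0561  0.0604]
top post 0
```

Request:
play_rows --moves '[{"x": -0.001,"y": 0,"z": 0,"ax": 0,"ay": 0,"az": 0},{"x": -0.003,"y": 0,"z": 0,"ax": 0,"ay": 0,"az": 0},{"x": -0.003,"y": 0,"z": 0,"ax": 0,"ay": 0,"az": 0}]'

```text
time_s: 24.05
tcp_pos: [0.5467, 0.019, 0.0551]
tool_rot: [[-0.081, 0.997, -0.0], [0.997, 0.081, 0.004], [0.004, 0.0, -1.0]]
ft_force: [-3.0, 19.3, 2.8]
finger_gap: 0.0004
```

```bash
python3 lev.py; python3 -c "
from look import *
c=cam('side')
for a in(0,.1,.2,.3):print(a,proj(c,fromjig([.0152,.07*np.sin(a-.6),.038+.07*np.cos(a-.6)])))
f=np.load('side0.npz');P=tojig(cloud(c,f['D']));I=f['I']
m=(P[...,2]>.056)&(P[...,2]<.118)&(abs(P[...,1])<.06)&(abs(P[...,0]-.03)<.04)&(I.max(2)<60);v,u=np.nonzero(m);print('initial',m.sum(),u.mean(),v.mean())
"
```

```text
t 24.05 jig [ 0.007  -0.0133  0.0551] F [-3.  19.3  2.8] gap 0.0004
side 64 [293. 226.] [ 0.0117 -0.0381  0.1014]
side post 94 [ 0.0789 -0.0565  0.0606]
top post 0 
0 [[294.33501702 228.40386185]]
0.1 [[293.96169403 225.57812541]]
0.2 [[293.56405588 222.83374934]]
0.3 [[293.14688682 220.20231734]]
initial 48 299.0416666666667 226.66666666666666
```

19 N against a hard stop, so the lever is at its locked end. I withdraw and check.

Request:
play_rows --moves '[{"x": 0.015,"y": 0,"z": 0,"ax": 0,"ay": 0,"az": 0},{"x": 0.04,"y": 0,"z": 0,"ax": 0,"ay": 0,"az": 0},{"x": 0.06,"y": -0.01,"z": -0.03,"ax": 0,"ay": 0,"az": 0},{"x": 0.08,"y": -0.03,"z": -0.07,"ax": 0,"ay": 0,"az": 0},{"x": 0.1,"y": -0.05,"z": -0.11,"ax": 0,"ay": 0,"az": 0},{"x": 0.13,"y": -0.07,"z": -0.15,"ax": 0,"ay": 0,"az": 0},{"x": 0.17,"y": -0.08,"z": -0.17,"ax": 0,"ay": 0,"az": 0},{"x": 0.2,"y": -0.08,"z": -0.17,"ax": 0,"ay": 0,"az": 0}]'

```text
time_s: 24.82
tcp_pos: [0.4536, 0.1976, 0.2251]
tool_rot: [[-0.079, 0.997, 0.005], [0.997, 0.079, 0.001], [0.0, 0.005, -1.0]]
ft_force: [1.4, 1.0, 0.5]
finger_gap: 0.0003
```

```bash
python3 lev.py; python3 pc.py; python3 -c "
from look import *
look('c6',(.57,.03,.05),60,60)"
```

```text
t 24.82 jig [-0.0715  0.1721  0.2251] F [1.4 1.  0.5] gap 0.0003
side 47 [293.9 226.7] [ 0.0144 -0.038   0.1037]
side post 96 [ 0.0785 -0.0559  0.0602]
top 18 [297.1 204.3] [ 0.0152 -0.035   0.1042]
top post 50 [ 0.0718 -0.0564  0.0622]
t 24.92 jig [-0.0714  0.1758  0.224 ] F [ 0.3 -0.1 -0.3] gap 0.0004
side 502 z [0.0506 0.0587 0.0611] y range [-0.0725  0.0765] [85.2  3.4] [143.4  87.4] 63.4
top 581 z [0.0512 0.056  0.0598] y range [-0.0693  0.0755] [84.5  3. ] [147.6  25.9] 89.7
```

View pics/c6.png

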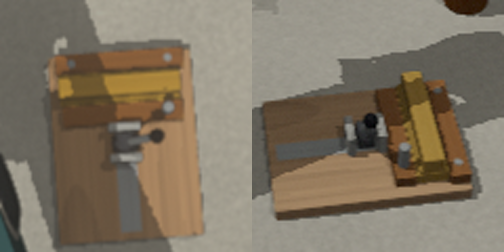

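The moulding lies parallel between jaw and fence, and the knob at (155,135) in the left crop leans to -y as it did at the start. I hand in.

```bash
python3 -c "
from g import *
env.sign_off();st()"
```

```text
the job is handed in; nothing more can be done
the job is handed in; nothing more can be done
```

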